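Make up two class kits from the paint stock

TASK

Make up the two kits for the painting class: the orange paint jar and the brown drier bottle go in the white tray, the teal paint jar and the eraser go in the green tray. In each tray the jar stands in the wide well and the small thing goes in the narrow well, jars and bottle upright all the way and the eraser flat. Leave the twin steel dipper and the green tube of paint where they are.

Things in the scene. Friction and masses are not known exactly. Their poses are not given: they have to be found in the camera images.
- jar_orange_mid (a point): round jar of orange paint, white lid, orange band; 58 mm diameter, 66 mm high, closed, about 0.16 kg, standing on its base. This point: on its axis, half-way up (33 mm above its underside); z up the axis. Grasp round the body
- jar_teal_mid (a point): round jar of teal paint, black lid, teal band; 58 mm diameter, 66 mm high, closed, about 0.16 kg, standing on its base. This point: on its axis, half-way up (33 mm above its underside); z up the axis. Grasp round the body
- drier_bottle_mid (a point): small brown (amber) round bottle with a black cap; body 31 mm diameter, 74 mm high with the cap, about 0.06 kg, standing. This point: on its axis, half-way up (37 mm above its underside); z up the axis. Grasp round the body, not higher than 50 mm above its underside
- eraser_mid (a point): white eraser block in a blue card sleeve, lying flat: 25 mm wide (x), 48 mm long (y), 14 mm thick (z), about 0.02 kg. This point: its centre, 7 mm above its underside. Grasp across the 25 mm width
- tray_white: fixed shallow tray, white plastic, 88 x 154 mm (x, y), rim 9 mm high, walls 4, floor 3 mm. Origin: centre of its underside; z up. WIDE well 80 x 80 mm, centre 33 mm from the origin along the tray's +y; NARROW well 80 (x) x 52 mm (y), centre 47 mm along -y; 14 mm divider between, rim-high. An open drawer front hangs 105 to 190 mm above the table, 100 mm or more beyond the well centres
- tray_green: fixed shallow tray, green painted metal, 88 x 154 mm (x, y), rim 9 mm high, walls 4, floor 3 mm. Origin: centre of its underside; z up. WIDE well 80 x 80 mm, centre 33 mm from the origin along the tray's +y; NARROW well 80 (x) x 52 mm (y), centre 47 mm along -y; 14 mm divider between, rim-high. An open drawer front hangs 105 to 190 mm above the table, 100 mm or more beyond the well centres
- dipper_mid (a point): twin steel dipper (two little open cups side by side), loose on the table in the row of stock that runs along the front edge (direction about 20 degrees off y, things about 95 mm apart), 39 x 81 x 22 mm (x, y, z); not wanted, to be left where it is. This point: its centre, 11 mm above the table
- tube_green_mid (a point): paint tube with a green band and black cap, loose on the table to the right, 39 x 133 x 30 mm, lies along its y; not wanted, to be left where it is. This point: its centre, 15 mm above the table
Not all that is in view belongs to the job. There is more than one size of the part that bears drier_bottle_mid; the job needs the larger.

How it is judged:
By the outcome, as a careful person would: the job done as asked, in the order asked, and still so for the second after the job is handed in, with the robot touching nothing.
It also fails if it takes over 96 s, if anything falls off the work surface, if the arm or the gripper's body presses on something with over 40 N, if the wrist force passes 120 N, or if a joint passes its speed limit or range.

ROBOT

A 6-joint arm with a two-finger parallel gripper is mounted at the origin on a cart in front of the work surface, level with it; the furniture and walls round the work are solid. World frame = base frame: x ahead of the robot, y to its left, z up, the work surface at z = 0. Lengths are in m, angles in rad, forces in N, time in s.
With the tool pointing down it reaches from about 0.35 to 0.975 m from the base axis. Payload 4.9 kg.
Tool frame: the origin (TCP) lies midway between the tips of the shut fingers; the grasp point (between the pads) lies ctrl.grip_point_offset behind it (ctrl.grip_point_offset is the distance from the TCP to the grasp point, in m); x points along the fingers, y is the direction in which the jaws open and shut, and the axes are right-handed (so a half turn about x gives the same grasp; the last joint's range is limited). The gripper opens to 85 mm and grips with 20 to 120 N. Pads are 22 mm wide; open, the fingers measure 114 mm over their backs; the gripper's body (76 mm by 85 mm) begins 54 mm behind the grasp point. The pads swing forward as they close: fully open they stand 13 mm farther back than shut.
Start: joints at [-0.119, 0.053, 1.613, -0, 1.476, -0.119], TCP at [0.625, 0, 0.231] pointing down, gripper open.
Joint ranges: [-3.01, 3.01], [-1.01, 2.22], [0.06, 2.58], [-1.02, 4.17], [0.09, 2.62], [-3.14, 3.14]. Speed limits (rad/s): [2.57, 2.57, 3.14, 3.14, 3.14, 3.14].

INTERFACE

Orientations are given as a rotation vector (axis times angle).
In Python, from station import ctrl gives the robot as it stands. The module is installed in compiled form; this text tells all that it offers.
- The arm moves only by the tool drive_tool, never from a script. Its argument "commands" is text: rows parted by semicolons, each of 5 numbers parted by spaces: the closure, from -1 (fully open) to 1 (shut), so that 0 is half open, then the shift along the tool's x, y, z in units of 40 mm (1.0 is 40 mm), then the turn about the tool's x in units of 5 degrees (1.0 is 5 degrees). A call has 1 to 8 rows; each row is the pose to reach, as a shift and turn from the pose commanded when the call began, along the tool's axes at that moment; what a row does not reach only later rows make up. A row lasts 1/12 s, in which the tool goes at most 41.7 mm and 7.16 degrees, less where a joint would pass 70% of its speed; a pose out of reach is approached as far as the arm can. A call with a gripper value outside its range is refused whole. The fingers move at their own pace and stop on an object; "newtons" is the grip in N (left out, the last holds). Time passes only in rows, so rows that repeat a pose let the fingers close. It gives the time, the measured TCP pose, the force and the opening at its end, in the units of the state.
- ctrl.get_obs(): the state, without advancing time (a new reading comes with each control period).
- ctrl.get_image(name): name is "scene" or "side" or "wrist"; returns (picture, depth): 400x640x3 uint8, blue, green, red; 400x640 float32, m along the optical axis (not along the pixel's ray), 0 where there is no reading.
- ctrl.camera_info(name): a dict with "K" (3x3 intrinsics, pixels), "T" (4x4, takes a point from camera to world coordinates). Camera axes: x right, y down, z forward; pixel columns grow to the right and rows downward; lengths in m; the calibration is good to about 2 mm. A picture is of the moment at which its call begins: read the wrist's pose just before it. camera_info takes no time and is no camera call; for the wrist camera it gives the pose at the moment of the call.
- ctrl.finish_job(): hands the job in, once; it reports no verdict.
The state is a dict: "t": time; "q": joint angles; "dq": joint speeds; "effort": joint torques, N m; "tool_pos": TCP position; "tool_rot": TCP orientation; "contact_force": force on the tool from outside, world axes, zero at the start; "wrist_torque": the same for the moment, N m; "opening": finger opening in m.
Only numpy, scipy, OpenCV 4.12 (cv2) and the standard library are available. Lean on these libraries where they do the work, as an engineer would, in place of code of your own. Each camera call takes 0.05 s, during which the arm holds its last target.

## Working session

There is one attempt and no reset: what is moved stays moved. The work goes in short steps, Python scripts to look and compute and a tool call to move; the robot and the scene stay as the last step left them, time stands still between calls to the robot, and variables do not carry over. Pictures are saved under pics/ and viewed, and the job is handed in when it is done.

Besides the shell and the picture viewer there is one more tool, called by a JSON object that holds its "name" and its "arguments". drive_tool: Moves the arm, as the interface text tells. Its arguments: {"type":"object","properties":{"commands":{"type":"string"},"newtons":{"type":"number"}},"required":["commands"]}

```bash
mkdir -p pics; cat > h.py <<'E'
import numpy as np, cv2
from station import ctrl
from scipy.spatial.transform import Rotation as R
def snap(n,tag):
    T=np.array(ctrl.camera_info(n)["T"]);K=np.array(ctrl.camera_info(n)["K"])
    im,d=ctrl.get_image(n); im=np.array(im);d=np.array(d)
    cv2.imwrite(f"pics/{tag}.png",im); np.savez(f"pics/{tag}.npz",im=im,d=d,K=K,T=T)
    return im,d,K,T
def load(tag):
    z=np.load(f"pics/{tag}.npz"); return z["im"],z["d"],z["K"],z["T"]
def cloud(d,K,T):
    v,u=np.mgrid[:d.shape[0],:d.shape[1]]
    p=np.stack([(u-K[0,2])/K[0,0]*d,(v-K[1,2])/K[1,1]*d,d],-1)
    return p@T[:3,:3].T+T[:3,3]
def ray(u,v,K,T,z):
    r=T[:3,:3]@np.array([(u-K[0,2])/K[0,0],(v-K[1,2])/K[1,1],1]); o=T[:3,3]
    return o+r*(z-o[2])/r[2]
E
python3 - <<'E'
from h import *
o=ctrl.get_obs();print(o, ctrl.grip_point_offset)
for n in("scene","side","wrist"):
    im,d,K,T=snap(n,n+"0"); print(n,K.tolist(),T.round(3).tolist())
E
```

```text
{'t': 0.0, 'q': array([-1.19010556e-01,  5.33544883e-02,  1.61427786e+00, -9.30649165e-06,
        1.47601644e+00, -1.18975062e-01]), 'dq': array([-0.00019676, -0.00021747, -0.00210147, -0.00082852, -0.00219244,
        0.0001148 ]), 'effort': array([ 2.70554956e-04, -3.93670499e+01, -3.70175600e+01, -1.62778279e-04,
        6.93513779e-03, -6.06393527e-06]), 'tool_pos': array([6.24379050e-01, 6.54610647e-05, 2.30074136e-01]), 'tool_rot': array([ 1.20843157,  1.21086036, -1.21061812]), 'contact_force': array([-0.60535544,  0.51532103, -0.0228302 ]), 'wrist_torque': array([-0.00709353,  0.01056154,  0.06358228]), 'opening': 0.08576372189368539} 0.0187
scene [[448.72137600375754, 0.0, 315.64252108902775], [0.0, 448.72137600375754, 201.61352331787526], [0.0, 0.0, 1.0]] [[0.883, -0.304, 0.359, 0.147], [-0.47, -0.544, 0.695, -0.835], [-0.016, -0.782, -0.623, 0.623], [0.0, 0.0, 0.0, 1.0]]
side [[375.5684014702788, 0.0, 315.941019342087], [0.0, 375.5684014702788, 201.68410401454076], [0.0, 0.0, 1.0]] [[-0.998, -0.041, 0.052, 0.403], [-0.063, 0.348, -0.935, 0.592], [0.021, -0.937, -0.35, 0.375], [0.0, 0.0, 0.0, 1.0]]
wrist [[350.8736404373049, 0.0, 328.7412293333332], [0.0, 350.8736404373049, 197.82103299206665], [0.0, 0.0, 1.0]] [[1.0, 0.0, -0.002, 0.625], [-0.0, -0.953, -0.302, 0.077], [-0.002, 0.302, -0.953, 0.373], [0.0, 0.0, 0.0, 1.0]]
```

View pics/scene0.png

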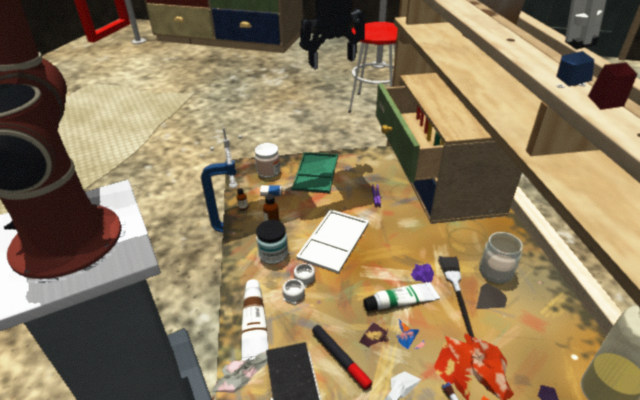

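View pics/side0.png

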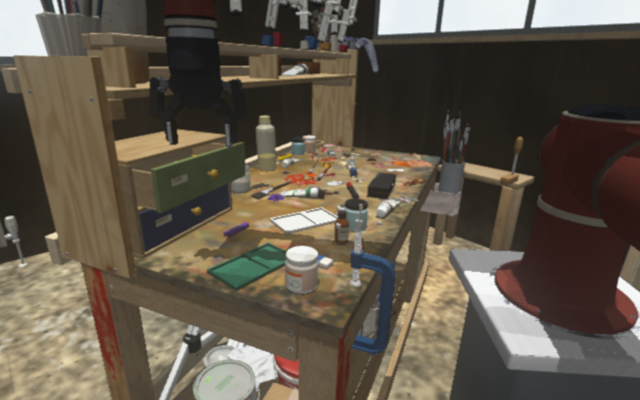

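View pics/wrist0.png

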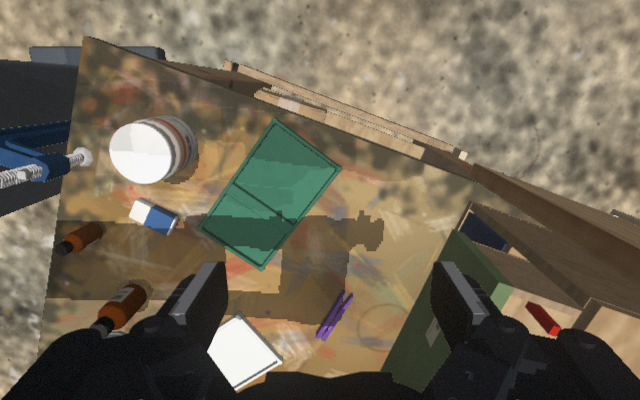

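```bash
python3 - <<'E'
from h import *
o=ctrl.get_obs();print(R.from_rotvec(o['tool_rot']).as_matrix().round(3))
E
```

```text
[[-0.002  1.    -0.   ]
 [ 0.    -0.    -1.   ]
 [-1.    -0.002 -0.   ]]
```

The scene picture shows the orange jar (266,160), eraser (271,190), small bottle (242,198), larger bottle (271,207), teal jar (272,243) and dipper (298,282). The green tray is at (316,172), the white tray at (334,240), the tube at (400,297), and a blue clamp at (215,195). Next I'll measure them and crop in on the bottles.

```bash
python3 - <<'E'
from h import *
im,d,K,T=load("scene0")
c=im[120:310,190:450]; cv2.imwrite("pics/c0.png",cv2.resize(c,None,fx=3,fy=3,interpolation=cv2.INTER_CUBIC))
# top-down height maps from all three clouds
P=[];C=[]
for n in("scene0","side0","wrist0"):
    im,d,K,T=load(n); p=cloud(d,K,T).reshape(-1,3); c=im.reshape(-1,3); m=(d.reshape(-1)>0)&(p[:,2]<.16)&(p[:,2]>-.02)
    P.append(p[m]);C.append(c[m])
    # ortho: x up, y left ; 1.5mm/px
    I=np.zeros((533,533,3),np.uint8);q=p[m];s=np.argsort(q[:,2])
    r=((0.95-q[s,0])/.0015).astype(int);cc=((.42-q[s,1])/.0015).astype(int)
    ok=(r>=0)&(r<533)&(cc>=0)&(cc<533); I[r[ok],cc[ok]]=c[m][s][ok]
    cv2.imwrite(f"pics/ortho_{n}.png",I)
    t=q[(abs(q[:,2])<.01)];print(n,len(t),np.median(t[:,2]))
E
```

```text
scene0 74623 0.00019906125380575457
side0 38261 0.0005242578659427899
wrist0 85739 0.0005104537766017492
```

View pics/c0.png

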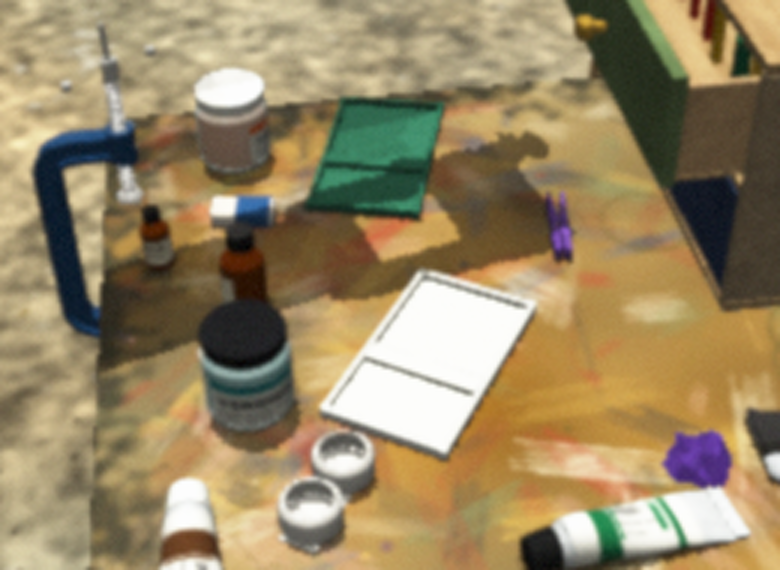

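View pics/ortho_scene0.png

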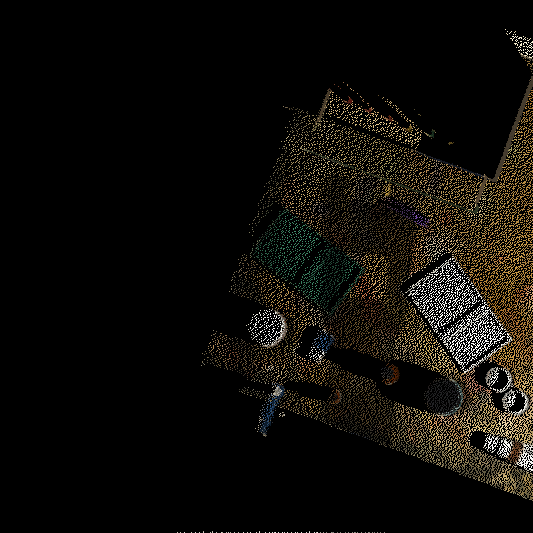

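View pics/ortho_wrist0.png

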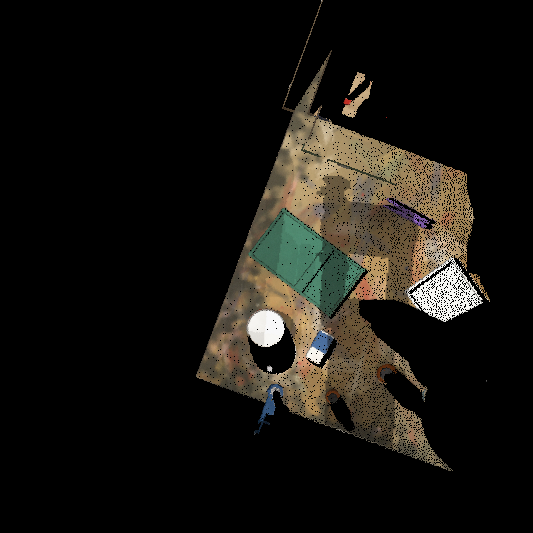

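```bash
cat > meas.py <<'E'
from h import *
def circ(p):
    A=np.c_[2*p[:,:2],np.ones(len(p))];b=(p[:,:2]**2).sum(1);s=np.linalg.lstsq(A,b,rcond=None)[0]
    return s[:2],np.sqrt(s[2]+s[0]**2+s[1]**2)
def box(lo,hi,tags):
    o=[]
    for n in tags:
        im,d,K,T=load(n);p=cloud(d,K,T);m=(d>0)&np.all((p>lo)&(p<hi),-1);o.append(p[m])
    return o
if __name__=="__main__":
    tags=("scene0","side0","wrist0")
    for name,x,y,z0,z1 in [("orange",.46,.02,.058,.075),("teal",.356,-.245,.058,.075),("bigbot",.39,-.16,.06,.085),("bigbotbody",.39,-.16,.01,.045),("small",.355,-.08,.02,.09),("eraser",.43,-.06,.008,.022),("dipA",.38,-.325,.008,.03),("dipB",.35,-.35,.008,.03)]:
        for t,p in zip(tags,box([x-.05,y-.045,z0],[x+.05,y+.045,z1],tags)):
            if len(p)>15:
                r=cv2.minEnclosingCircle((p[:,:2]*1000).astype(np.float32))
                print(name,t,len(p),"zmax",np.percentile(p[:,2],98).round(4),"minC",np.round(r[0],1),round(r[1],1),"med",np.median(p,0).round(3),"rect",[np.round(a,1) for a in cv2.minAreaRect((p[:,:2]*1000).astype(np.float32))])
    # trays
    for n in tags:
        im,d,K,T=load(n);p=cloud(d,K,T);hsv=cv2.cvtColor(im,cv2.COLOR_BGR2HSV)
        for nm,(x,y) in {"white":(.50,-.255),"green":(.565,-.045)}.items():
            m=(np.hypot(p[...,0]-x,p[...,1]-y)<.11)&(abs(p[...,2])<.02)&(d>0)
            if nm=="white": m&=(hsv[...,1]<50)&(hsv[...,2]>150)
            else: m&=(hsv[...,0]>70)&(hsv[...,0]<95)&(hsv[...,1]>110)
            m=cv2.morphologyEx(m.astype(np.uint8),cv2.MORPH_CLOSE,np.ones((5,5)))
            cs=cv2.findContours(m,0,2)[0]
            if not cs: continue
            c=max(cs,key=cv2.contourArea)
            q=np.array([ray(u,v,K,T,.009)[:2] for u,v in c[:,0]])*1000
            (cx,cy),(w,h),a=cv2.minAreaRect(q.astype(np.float32))
            print(nm,n,round(cv2.contourArea(c)),"ctr",round(cx,1),round(cy,1),"wh",round(w,1),round(h,1),"ang",round(a,1))
E
python3 meas.py
```

```text
orange scene0 282 zmax 0.0678 minC [459.   20.2] 30.1 med [0.457 0.015 0.066] rect [array([458.3,  19.6]), array([55.9, 53.6]), np.float64(58.8)]
orange side0 504 zmax 0.0673 minC [456.9  20.6] 29.3 med [0.457 0.028 0.066] rect [array([457.9,  21. ]), array([54.1, 55.1]), np.float64(33.2)]
orange wrist0 3139 zmax 0.0678 minC [457.3  21.1] 27.7 med [0.459 0.022 0.066] rect [array([457.2,  21. ]), array([54.2, 54.4]), np.float64(74.3)]
teal scene0 529 zmax 0.0677 minC [ 355.5 -244.3] 28.6 med [ 0.354 -0.248  0.065] rect [array([ 354.8, -244.7]), array([53.8, 54.5]), np.float64(56.5)]
teal side0 199 zmax 0.0673 minC [ 356.4 -243. ] 28.6 med [ 0.357 -0.236  0.066] rect [array([ 354.8, -242.6]), array([53.9, 52.3]), np.float64(55.3)]
bigbot scene0 87 zmax 0.0746 minC [ 390.  -161.2] 10.3 med [ 0.389 -0.165  0.071] rect [array([ 389.5, -161.2]), array([18.8, 18.6]), np.float64(81.5)]
bigbot side0 73 zmax 0.0747 minC [ 388.7 -159.3] 9.6 med [ 0.389 -0.156  0.07 ] rect [array([ 389.6, -159.5]), array([17.5, 16.9]), np.float64(4.2)]
bigbot wrist0 307 zmax 0.0744 minC [ 389.  -160.2] 9.8 med [
[... 1685 characters left out ...]
[array([ 398.2, -317.9]), array([51.5, 52.4]), np.float64(20.8)]
dipB scene0 509 zmax 0.0235 minC [ 362.9 -339.8] 40.8 med [ 0.362 -0.344  0.017] rect [array([ 363.6, -340.8]), array([81.5, 38.4]), np.float64(36.5)]
dipB side0 40 zmax 0.0237 minC [ 387.4 -329.9] 19.4 med [ 0.39  -0.327  0.019] rect [array([ 390.5, -330.4]), array([38.3, 14.6]), np.float64(85.1)]
white scene0 2380 ctr 477.9 -268.7 wh 173.3 90.1 ang 36.0
green scene0 1190 ctr 555.4 -45.6 wh 152.9 84.0 ang 53.0
white side0 843 ctr 479.1 -263.5 wh 163.5 92.6 ang 35.7
green side0 78 ctr 593.8 -19.9 wh 62.4 21.5 ang 50.4
white wrist0 2974 ctr 507.5 -245.4 wh 79.3 88.6 ang 35.3
green wrist0 888 ctr 575.6 -38.1 wh 43.6 54.5 ang 43.2
```

```bash
python3 - <<'E'
from meas import *
tags=("scene0","side0","wrist0")
for t,p in zip(tags,box([.38,-.10,.008],[.46,-.02,.022],tags)):
    p=p[np.hypot(p[:,0]-.43,p[:,1]+.06)<.033]
    print("eraser",t,len(p),[np.round(a,1) for a in cv2.minAreaRect((p[:,:2]*1000).astype(np.float32))],np.median(p,0))
for n in tags:
    im,d,K,T=load(n);p=cloud(d,K,T);hsv=cv2.cvtColor(im,cv2.COLOR_BGR2HSV)
    print(n,"hsv green ctr",[hsv[int(v),int(u)] for u,v in []])
    for nm,(x,y) in {"white":(.485,-.262),"green":(.56,-.045)}.items():
        m=(np.hypot(p[...,0]-x,p[...,1]-y)<.115)&(abs(p[...,2])<.02)&(d>0)
        if nm=="white": m&=(hsv[...,1]<60)&(hsv[...,2]>130)&~(np.hypot(p[...,0]-.365,p[...,1]+.340)<.055)
        else: m&=(hsv[...,0]>65)&(hsv[...,0]<100)&(hsv[...,1]>90)
        m=cv2.morphologyEx(m.astype(np.uint8),cv2.MORPH_CLOSE,np.ones((7,7)));m=cv2.morphologyEx(m,cv2.MORPH_OPEN,np.ones((3,3)))
        cs=cv2.findContours(m,0,2)[0]
        c=max(cs,key=cv2.contourArea)
        q=np.array([ray(u,v,K,T,.009)[:2] for u,v in c[:,0]])*1000
        (cx,cy),(w,h),a=cv2.minAreaRect(q.astype(np.float32))
        print(nm,n,round(cv2.contourArea(c)),"ctr",round(cx,1),round(cy,1),"wh",round(w,1),round(h,1),"ang",round(a,1), cv2.boxPoints(((cx,cy),(w,h),a)).round(0).tolist())
        v=im.copy();cv2.drawContours(v,[c],-1,(0,0,255),1)
        if n!="side0":cv2.imwrite(f"pics/t_{nm}_{n}.png",v)
E
python3 -c "
import cv2,numpy as np
a=[cv2.resize(cv2.imread(f'pics/t_{c}_{n}.png'),(400,250)) for c in('white','green') for n in('scene0','wrist0')]
cv2.imwrite('pics/tt.png',np.vstack([np.hstack(a[:2]),np.hstack(a[2:])]))"
```

```text
eraser scene0 162 [array([430.4, -61.8]), array([27.4, 47.9]), np.float64(64.9)] [ 0.43133586 -0.06295962  0.01270549]
eraser side0 121 [array([423.6, -57.3]), array([24.3, 35.2]), np.float64(56.4)] [ 0.42156241 -0.05323945  0.01302201]
eraser wrist0 970 [array([429.3, -59.3]), array([25.2, 47.9]), np.float64(60.4)] [ 0.43077858 -0.05857698  0.01341478]
scene0 hsv green ctr []
white scene0 2454 ctr 484.3 -264.4 wh 185.7 91.3 ang 36.1 [[382.0, -282.0], [436.0, -356.0], [586.0, -247.0], [532.0, -173.0]]
green scene0 1225 ctr 555.3 -45.1 wh 155.3 85.2 ang 53.4 [[475.0, -82.0], [543.0, -133.0], [636.0, -8.0], [567.0, 43.0]]
side0 hsv green ctr []
white side0 892 ctr 485.4 -254.4 wh 183.7 101.7 ang 35.3 [[381.0, -266.0], [440.0, -349.0], [590.0, -243.0], [531.0, -160.0]]
green side0 1082 ctr 565.2 -23.9 wh 117.8 83.0 ang 51.9 [[496.0, -45.0], [561.0, -96.0], [634.0, -3.0], [569.0, 48.0]]
wrist0 hsv green ctr []
white wrist0 3402 ctr 526.1 -232.1 wh 122.7 88.7 ang 35.3 [[450.0, -231.0], [502.0, -304.0], [602.0, -233.0], [551.0, -160.0]]
green wrist0 10306 ctr 556.6 -39.6 wh 152.9 87.0 ang 52.8 [[476.0, -74.0], [545.0, -127.0], [637.0, -5.0], [568.0, 48.0]]
```

View pics/tt.png

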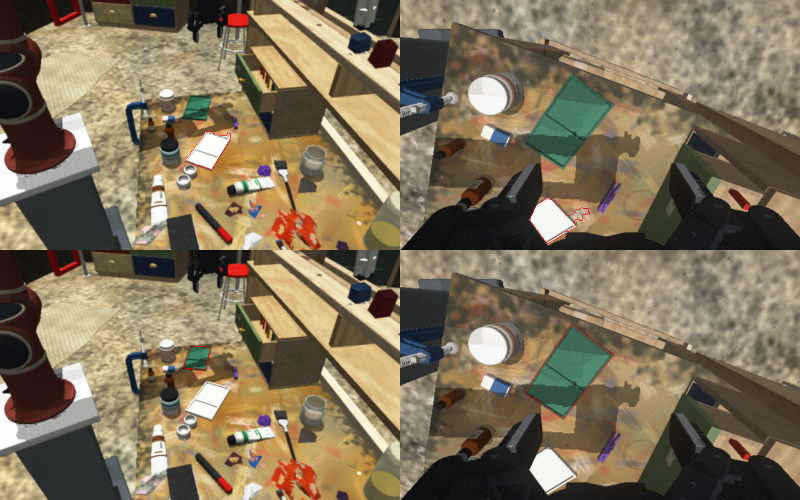

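{"name": "drive_tool", "arguments": {"commands": "-1 0 -0.5 1; -1 0 -1 2; -1 0 -1.5 3; -1 0 -2 4; -1 0 -2.5 5; -1 0 -3 6; -1 0 -3.5 7; -1 0 -3.5 7"}}

```text
schema error: expected 5 numbers
```

```bash
python3 - <<'E'
from h import *
snap("wrist","wrist1"); o=ctrl.get_obs();print(o['t'],o['tool_pos'],o['dq'].round(3))
E
```

```text
0.2 [6.24598496e-01 4.49545599e-05 2.30506940e-01] [ 0.002 -0.002 -0.005 -0.     0.001  0.001]
```

View pics/wrist1.png

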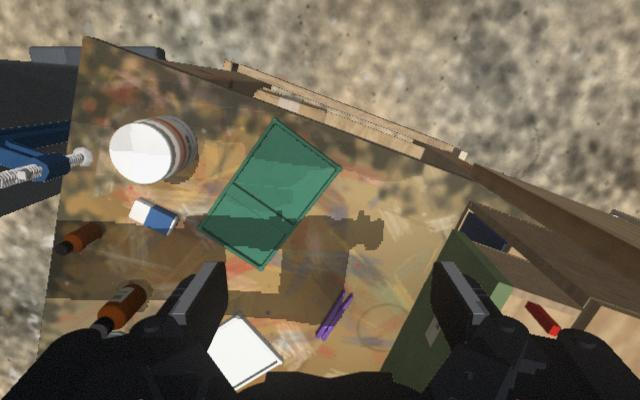

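I left the turn out of each row, so the call was refused and nothing moved. Sending it again with five numbers per row.

{"name": "drive_tool", "arguments": {"commands": "-1 0 -0.5 1 0; -1 0 -1 2 0; -1 0 -1.5 3 0; -1 0 -2 4 0; -1 0 -2.5 5 0; -1 0 -3 6 0; -1 0 -3.5 7 0; -1 0 -3.5 7 0"}}

```text
t: 0.87
tool_pos: [0.4828, -0.2833, 0.2312]
tool_rot: [1.21, 1.207, -1.213]
contact_force: [0.4, 0.4, 0.6]
opening: 0.0856
```

{"name": "drive_tool", "arguments": {"commands": "-1 0 0 0 0; -1 0 0 0 0"}}

```text
t: 1.03
tool_pos: [0.4844, -0.2807, 0.2311]
tool_rot: [1.212, 1.209, -1.211]
contact_force: [-0.5, 0.0, -0.4]
opening: 0.0857
```

```bash
python3 - <<'E'
from h import *
snap("wrist","wrist1"); o=ctrl.get_obs();print(o['t'],o['tool_pos'],o['dq'].round(3))
E
```

```text
1.0833 [ 0.48491597 -0.27983103  0.23106035] [ 0.03   0.001 -0.002  0.001  0.    -0.001]
```

View pics/wrist1.png

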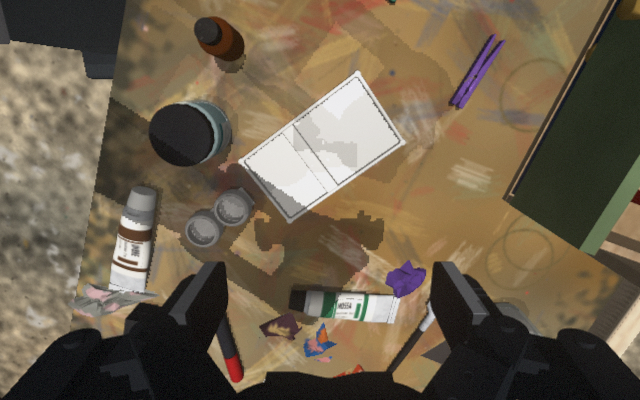

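```bash
python3 - <<'E'
from meas import *
im,d,K,T=load("wrist1");p=cloud(d,K,T);hsv=cv2.cvtColor(im,cv2.COLOR_BGR2HSV)
m=(hsv[...,1]<40)&(hsv[...,2]>95); m[:60]=0; m[230:]=0; m[:,:225]=0; m[:,420:]=0
m=cv2.morphologyEx(m.astype(np.uint8),cv2.MORPH_OPEN,np.ones((3,3)));m=cv2.morphologyEx(m,cv2.MORPH_CLOSE,np.ones((9,9)))
c=max(cv2.findContours(m,0,2)[0],key=cv2.contourArea);c=cv2.convexHull(c)
q=np.array([ray(u,v,K,T,.009)[:2] for u,v in c[:,0]])*1000
print("white",cv2.minAreaRect(q.astype(np.float32)),cv2.contourArea(c))
v=im.copy();cv2.drawContours(v,[c],-1,(0,0,255),1);cv2.imwrite("pics/w1.png",cv2.resize(v[40:260,200:440],None,fx=2.5,fy=2.5))
for nm,u,vv in [("div",291,125),("div2",328,192),("wide",345,130),("narrow",288,172),("rim",380,100)]: print(nm,p[vv,u].round(4))
for a,x,y,z0,z1,R_ in [("teal",.356,-.244,.06,.075,.045),("bottle",.389,-.16,.06,.085,.03),("bottle body",.389,-.16,.01,.045,.03)]:
    s=(d>0)&(np.hypot(p[...,0]-x,p[...,1]-y)<R_)&(p[...,2]>z0)&(p[...,2]<z1); r=cv2.minEnclosingCircle((p[s][:,:2]*1000).astype(np.float32));print(a,s.sum(),r)
# drawer
for n in("wrist0","wrist1","scene0","side0"):
    im,d,K,T=load(n);p=cloud(d,K,T); s=(d>0)&(p[...,2]>.10)&(p[...,2]<.2)&(p[...,1]>-.35)&(p[...,1]<.2)&(p[...,0]>.55)&(p[...,0]<1)
    q=p[s]
    if n=="wrist0" or n=="wrist1": # exclude gripper
        t=np.array([.625,0]) if n=="wrist0" else np.array([.485,-.28]); q=q[np.hypot(*(q[:,:2]-t).T)>.12]
    for y in np.arange(-.35,.15,.05):
        w=q[(q[:,1]>y)&(q[:,1]<y+.05)]
        if len(w)>5: print(n,round(y,2),len(w),"xmin",w[:,0].min().round(3),w[:,2].min().round(3))
E
```

```text
white ((483.0806884765625, -263.15472412109375), (172.11526489257812, 88.79961395263672), 35.73670959472656) 13194.0
div [ 0.4458 -0.2407  0.0096]
div2 [ 0.4834 -0.3123  0.0097]
wide [ 0.5014 -0.2467  0.0031]
narrow [ 0.44   -0.2917  0.0023]
rim [ 0.5369 -0.2166  0.0017]
teal 3152 ((354.1383056640625, -243.7206573486328), 27.39419174194336)
bottle 607 ((388.4173278808594, -161.12672424316406), 9.671552658081055)
bottle body 341 ((391.00927734375, -165.06935119628906), 15.374345779418945)
wrist0 -0.2 301 xmin 0.672 0.106
wrist0 -0.15 3870 xmin 0.681 0.106
wrist0 -0.1 5755 xmin 0.698 0.1
wrist0 -0.05 7358 xmin 0.739 0.1
wrist1 -0.35 1908 xmin 0.658 0.109
wrist1 -0.3 8375 xmin 0.628 0.106
wrist1 -0.25 7202 xmin 0.643 0.105
wrist1 -0.2 3293 xmin 0.653 0.105
scene0 -0.35 2589 xmin 0.654 0.1
scene0 -0.3 1204 xmin 0.629 0.107
scene0 -0.25 800 xmin 0.646 0.106
scene0 -0.2 967 xmin 0.655 0.106
scene0 -0.15 734 xmin 0.683 0.106
scene0 -0.1 1073 xmin 0.7 0.107
scene0 -0.05 349 xmin 0.72 0.105
side0 -0.35 395 xmin 0.68 0.139
side0 -0.3 642 xmin 0.629 0.107
side0 -0.25 818 xmin 0.645 0.107
side0 -0.2 869 xmin 0.655 0.106
side0 -0.15 904 xmin 0.662 0.106
side0 -0.1 2645 xmin 0.699 0.1
side0 -0.05 4221 xmin 0.719 0.1
```

View pics/w1.png

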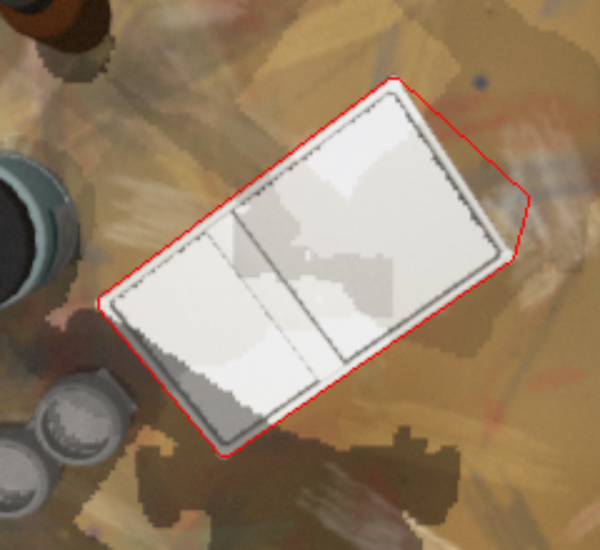

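```bash
python3 - <<'E'
from h import *
im,d,K,T=load("wrist1")
c=np.array([ray(u/2.5+200,v/2.5+40,K,T,.009)[:2] for u,v in [(395,77),(514,258),(222,456),(99,302)]])*1000
print(c.round(1)); ctr=c.mean(0); L=(c[0]+c[1]-c[2]-c[3])/2; print("ctr",ctr,"len",np.hypot(*L),np.hypot(*(c[0]-c[1])),np.degrees(np.arctan2(L[1],L[0])))
def wells(ctr,a):
    u=np.array([np.cos(a),np.sin(a)]); print("wide",ctr+33*u,"narrow",ctr-47*u)
wells(ctr,np.arctan2(L[1],L[0]))
print('green');wells(np.array([556.6,-39.6]),np.radians(52.8))
E
```

```text
[[ 513.2 -188.7]
 [ 564.3 -259.7]
 [ 439.5 -347.8]
 [ 390.1 -277.8]]
ctr [ 476.8018421  -268.51217064] len 152.32175783040583 87.49866266947463 35.55697847216687
wide [ 503.64858386 -249.32226555] narrow [ 438.56557354 -295.84324758]
green
wide [576.55177079 -13.31451271] narrow [528.1838416  -77.03690615]
```

```bash
python3 - <<'E'
from h import *
for n in("wrist0","scene0","side0"):
    im,d,K,T=load(n);p=cloud(d,K,T); s=(d>0)&(p[...,2]>.03)&(p[...,2]<.4)&(p[...,1]>-.05)&(p[...,1]<.15)&(p[...,0]>.25)&(p[...,0]<.427)
    q=p[s]
    for z in np.arange(.03,.3,.03):
        w=q[(q[:,2]>z)&(q[:,2]<z+.03)]
        if len(w)>3: print(n,z.round(2),len(w),"x",w[:,0].min().round(3),w[:,0].max().round(3),"y",w[:,1].min().round(3),w[:,1].max().round(3))
E
```

```text
wrist0 0.03 845 x 0.306 0.374 y -0.004 0.032
wrist0 0.06 1055 x 0.328 0.374 y -0.004 0.027
wrist0 0.09 335 x 0.358 0.401 y 0.001 0.019
wrist0 0.12 73 x 0.393 0.401 y 0.013 0.019
scene0 0.03 305 x 0.297 0.374 y -0.007 0.036
scene0 0.06 175 x 0.313 0.375 y -0.007 0.029
scene0 0.09 74 x 0.325 0.402 y -0.007 0.018
scene0 0.12 57 x 0.326 0.401 y -0.007 0.017
scene0 0.15 6 x 0.361 0.364 y 0.003 0.009
side0 0.03 560 x 0.295 0.373 y 0.007 0.038
side0 0.06 292 x 0.314 0.374 y -0.003 0.031
side0 0.09 128 x 0.325 0.4 y -0.003 0.019
side0 0.12 85 x 0.325 0.4 y -0.006 0.018
side0 0.15 10 x 0.36 0.363 y 0.005 0.008
```

{"name": "drive_tool", "arguments": {"commands": "-1 0 -0.1 -1 1.4; -1 0 -0.2 -2 2.8; -1 0 -0.3 -3 4.2; -1 0 -0.4 -4 5.6; -1 0 -0.5 -5 7; -1 0 -0.6 -6 8.4; -1 0 -0.7 -7 9.8; -1 0 -0.69 -7.5 11"}}

```text
t: 1.75
tool_pos: [0.4567, 0.0214, 0.2314]
tool_rot: [1.854, 0.616, -1.852]
contact_force: [-0.5, -0.5, -0.2]
opening: 0.0853
```

{"name": "drive_tool", "arguments": {"commands": "-1 0 0 0 1.4; -1 0 0 0 2.8; -1 0 0 0 4.2; -1 0 0 0 5.6; -1 0 0 0 7; -1 0 0 0 7; -1 0 0 0 7; -1 0 0 0 7"}}

```text
t: 2.42
tool_pos: [0.4574, 0.0185, 0.2313]
tool_rot: [2.203, 0.041, -2.203]
contact_force: [-0.5, -0.4, 0.1]
opening: 0.0855
```

```bash
cat > rel.py <<'E'
import sys
from h import *
# usage: rel.py x y z yawdeg(jaw axis world angle) -> tool-frame units
x,y,z,yaw=map(float,sys.argv[1:5])
o=ctrl.get_obs();Rm=R.from_rotvec(o['tool_rot']).as_matrix()
dl=np.array([x,y,z])-o['tool_pos'];cur=np.degrees(np.arctan2(Rm[1,1],Rm[0,1]))
dy=(cur-yaw+180)%360-180
print("t",o['t'],"pos",o['tool_pos'].round(4),"jaw yaw",cur.round(1),"q6",o['q'][5].round(2),"units",(Rm.T@dl/.04).round(3),"turn",(dy/5).round(2),"open",o['opening'])
E
python3 rel.py .4573 .0207 .023 -90
```

```text
t 2.4167 pos [0.4574 0.0185 0.2313] jaw yaw -87.9 q6 1.41 units [ 5.207e+00 -5.400e-02  1.000e-03] turn 0.42 open 0.08546279390194493
```

{"name": "drive_tool", "arguments": {"commands": "-1 0.8 -0.05 0 0.4; -1 1.6 -0.05 0 0.4; -1 2.4 -0.05 0 0.4; -1 3.2 -0.05 0 0.4; -1 4 -0.05 0 0.4; -1 4.6 -0.05 0 0.4; -1 5 -0.05 0 0.4; -1 5.2 -0.05 0 0.4"}}

```text
t: 3.08
tool_pos: [0.4553, 0.0202, 0.0204]
tool_rot: [-2.216, -0.001, 2.227]
contact_force: [-0.9, -0.2, -0.2]
opening: 0.0853
```

{"name": "drive_tool", "arguments": {"commands": "0 0 0 0 0; 0.3 0 0 0 0; 0.6 0 0 0 0; 0.6 0 0 0 0; 0.6 0 0 0 0; 0.6 0 0 0 0; 0.6 0 0 0 0; 0.6 0 0 0 0", "newtons": 35}}

```text
t: 3.75
tool_pos: [0.459, 0.0196, 0.0249]
tool_rot: [-2.224, 0.002, 2.217]
contact_force: [-0.1, 0.4, 6.2]
opening: 0.056
```

```bash
python3 - <<'E'
from h import *
snap("scene","s2");im,*_=snap("side","d2");i2=cv2.imread("pics/s2.png")
cv2.imwrite("pics/v2.png",np.hstack([cv2.resize(im[130:330,150:450],(400,267)),cv2.resize(i2[100:300,180:480],(400,267))]));o=ctrl.get_obs();print(o['tool_pos'],o['opening'],o['contact_force'])
E
```

```text
[0.4590299  0.01959378 0.02491686] 0.05663907540221083 [ 0.57397963 -0.19518963  6.00785671]
```

View pics/v2.png

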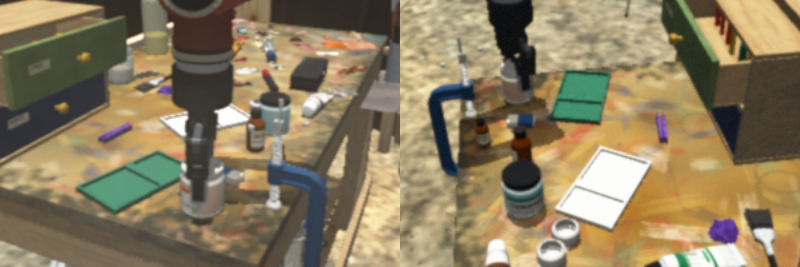

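{"name": "drive_tool", "arguments": {"commands": "0.6 -0.4 0 0 0; 0.6 -0.9 0 0 0; 0.6 -1.5 0 0 0; 0.6 -2.1 0 0 0; 0.6 -2.7 0 0 0; 0.6 -3.2 0 0 0; 0.6 -3.2 0 0 0; 0.6 -3.2 0 0 0"}}

```text
t: 4.52
tool_pos: [0.4577, 0.0197, 0.1515]
tool_rot: [-2.222, 0.002, 2.219]
contact_force: [0.1, -0.4, -3.0]
opening: 0.0565
```

```bash
python3 rel.py .504 -.249 .150 0
```

```text
t 4.5167 pos [0.4577 0.0197 0.1515] jaw yaw -90.1 q6 1.45 units [ 0.041  6.714 -1.171] turn -18.02 open 0.05648590342757686
```

{"name": "drive_tool", "arguments": {"commands": "0.6 0 0.5 -0.1 -1; 0.6 0 1.2 -0.2 -2.2; 0.6 0 2 -0.35 -3.5; 0.6 0 2.9 -0.5 -4.8; 0.6 0 3.8 -0.66 -6.1; 0.6 0 4.7 -0.82 -7.4; 0.6 0 5.6 -0.98 -8.7; 0.6 0 6.3 -1.1 -10"}}

```text
t: 5.18
tool_pos: [0.4995, -0.2341, 0.1479]
tool_rot: [1.699, 0.799, -1.704]
contact_force: [0.4, 1.0, -1.9]
opening: 0.0559
```

{"name": "drive_tool", "arguments": {"commands": "0.6 0 0 0 -1.3; 0.6 0 0 0 -2.6; 0.6 0 0 0 -3.9; 0.6 0 0 0 -5.2; 0.6 0 0 0 -6.4; 0.6 0 0 0 -7.4; 0.6 0 0 0 -8; 0.6 0 0 0 -8"}}

```text
t: 5.85
tool_pos: [0.4994, -0.2314, 0.1479]
tool_rot: [1.21, 1.214, -1.212]
contact_force: [-1.0, -0.4, -2.3]
opening: 0.0563
```

```bash
python3 rel.py .504 -.249 .030 0
```

```text
t 5.85 pos [ 0.4994 -0.2314  0.1479] jaw yaw -0.1 q6 -0.57 units [2.945 0.13  0.449] turn -0.01 open 0.05626436360283112
```

{"name": "drive_tool", "arguments": {"commands": "0.6 0 0.13 0.45 0; 0.6 0.6 0.13 0.45 0; 0.6 1.2 0.13 0.45 0; 0.6 1.8 0.13 0.45 0; 0.6 2.2 0.13 0.45 0; 0.6 2.5 0.13 0.45 0; 0.6 2.7 0.13 0.45 0; 0.6 2.7 0.13 0.45 0"}}

```text
t: 6.52
tool_pos: [0.5045, -0.2492, 0.0404]
tool_rot: [1.211, 1.213, -1.213]
contact_force: [-0.1, 0.4, -2.6]
opening: 0.0559
```

```bash
python3 - <<'E'
from meas import *
for n in("scene","side"): snap(n,n+"3")
o=ctrl.get_obs();print(o['tool_pos'],o['contact_force'])
tags=("scene3","side3")
for t,p in zip(tags,box([.44,-.31,.02],[.57,-.19,.1],tags)):
    print(t,len(p),"z top/bottom",np.percentile(p[:,2],[1,98]))
a=[cv2.resize(load(t)[0][y:y+160,x:x+240],(400,267)) for t,x,y in(("scene3",220,150),("side3",220,130))]
cv2.imwrite("pics/v3.png",np.hstack(a))
E
```

```text
[ 0.50636189 -0.25045771  0.04346399] [ 0.1318541  -0.69806759 -1.77169416]
scene3 1369 z top/bottom [0.02167833 0.09880057]
side3 1009 z top/bottom [0.02173769 0.09876073]
```

View pics/v3.png

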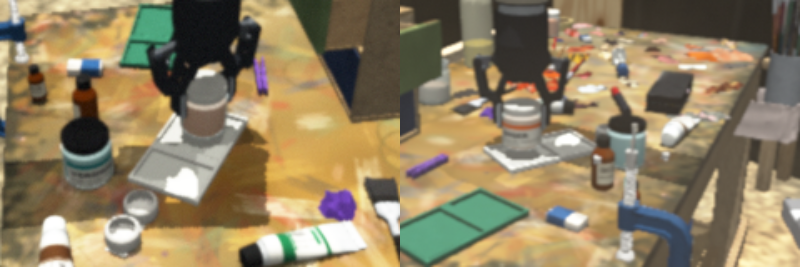

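{"name": "drive_tool", "arguments": {"commands": "0.6 0.1 -0.04 0 0; 0.6 0.2 -0.04 0 0; 0.6 0.3 -0.04 0 0; 0.6 0.34 -0.04 0 0; 0.6 0.37 -0.04 0 0; 0.6 0.37 -0.04 0 0"}}

```text
t: 7.12
tool_pos: [0.5044, -0.2502, 0.0282]
tool_rot: [1.211, 1.209, -1.211]
contact_force: [1.2, -0.7, -2.5]
opening: 0.0563
```

```bash
python3 rel.py .504 -.249 .030 0
```

```text
t 7.1167 pos [ 0.5044 -0.2502  0.0282] jaw yaw -0.1 q6 -0.59 units [-0.045 -0.009 -0.031] turn -0.02 open 0.05634723176152254
```

{"name": "drive_tool", "arguments": {"commands": "0.6 0.03 0 0 0; 0.6 0.06 0 0 0; 0.6 0.06 0 0 0"}}

```text
t: 7.37
tool_pos: [0.5048, -0.2504, 0.0279]
tool_rot: [1.21, 1.209, -1.211]
contact_force: [-5.5, 2.2, 8.8]
opening: 0.056
```

{"name": "drive_tool", "arguments": {"commands": "0.6 0.03 0 0 0; 0.6 0.06 0 0 0; 0.6 0.06 0 0 0"}}

```text
t: 7.62
tool_pos: [0.5049, -0.2505, 0.0279]
tool_rot: [1.21, 1.211, -1.212]
contact_force: [-12.2, 8.3, 22.9]
opening: 0.0565
```

{"name": "drive_tool", "arguments": {"commands": "0.6 -0.07 0 0 0; 0.6 -0.07 0 0 0; 0.2 -0.07 0 0 0; 0 -0.07 0 0 0; -0.4 -0.07 0 0 0; -0.7 -0.07 0 0 0; -0.7 -0.07 0 0 0; -0.7 -0.07 0 0 0"}}

```text
t: 8.28
tool_pos: [0.5043, -0.2502, 0.0259]
tool_rot: [1.211, 1.209, -1.211]
contact_force: [-0.8, 0.5, -0.1]
opening: 0.0721
```

{"name": "drive_tool", "arguments": {"commands": "-0.7 -0.3 0 0 0; -0.7 -0.8 0 0 0; -0.7 -1.4 0 0 0; -0.7 -2.2 0 0 0; -0.7 -3 0 0 0; -0.7 -3.6 0 0 0; -0.7 -3.6 0 0 0; -0.7 -3.6 0 0 0"}}

```text
t: 8.95
tool_pos: [0.5058, -0.2511, 0.1736]
tool_rot: [1.21, 1.203, -1.209]
contact_force: [-0.6, -0.1, 0.2]
opening: 0.0725
```

```bash
python3 rel.py .389 -.1607 .150 -22
```

```text
t 8.95 pos [ 0.5058 -0.2511  0.1736] jaw yaw -0.1 q6 -0.59 units [ 0.572 -2.925 -2.256] turn 4.38 open 0.07246508002221135
```

Released. I'll move above the larger bottle, and the pictures there will also show the jar.

{"name": "drive_tool", "arguments": {"commands": "-0.4 0 -0.4 -0.3 0.6; -0.4 0 -1 -0.7 1.4; -0.3 0 -1.6 -1.2 2.2; -0.3 0 -2.2 -1.7 3; -0.3 0 -2.6 -2 3.8; -0.3 0 -2.9 -2.25 4.4; -0.3 0 -2.9 -2.25 4.4; -0.3 0 -2.9 -2.25 4.4"}}

```text
t: 9.62
tool_pos: [0.3881, -0.1597, 0.1694]
tool_rot: [1.486, 1.003, -1.487]
contact_force: [0.1, 0.7, 0.6]
opening: 0.0553
```

```bash
python3 rel.py .389 -.1607 .018 -22; python3 - <<'E'
from meas import *
snap("scene","scene4");snap("side","side4");snap("wrist","wrist4")
tags=("scene4","side4","wrist4")
for nm,lo,hi in (("jar",[.45,-.31,.058],[.56,-.19,.078]),("bot",[.36,-.19,.06],[.42,-.13,.08])):
  for t,p in zip(tags,box(lo,hi,tags)):
    if len(p)>15: print(nm,t,len(p),cv2.minEnclosingCircle((p[:,:2]*1000).astype(np.float32)),np.percentile(p[:,2],98))
a=[cv2.resize(load(t)[0][y:y+160,x:x+240],(400,267)) for t,x,y in(("scene4",220,150),("side4",220,130))]
cv2.imwrite("pics/v4.png",np.hstack(a))
E
python3 rel.py .389 -.1607 .018 -22
```

```text
t 9.6167 pos [ 0.3881 -0.1597  0.1694] jaw yaw -22.0 q6 -0.18 units [3.784 0.034 0.016] turn -0.0 open 0.055338296031426044
jar scene4 487 ((506.3929138183594, -252.05886840820312), 28.636320114135742) 0.07078443374097848
jar side4 225 ((506.67340087890625, -253.0798797607422), 29.210681915283203) 0.07042295824316622
jar wrist4 4040 ((505.47314453125, -251.90957641601562), 27.94111442565918) 0.07059859220284294
bot scene4 87 ((389.453125, -161.02273559570312), 12.062813758850098) 0.07514736661646379
bot side4 72 ((388.33660888671875, -160.1522216796875), 10.039495468139648) 0.07483653007576559
bot wrist4 601 ((388.3469543457031, -160.65478515625), 9.629571914672852) 0.07495450305022916
t 9.7667 pos [ 0.3891 -0.1605  0.1702] jaw yaw -22.1 q6 -0.18 units [3.805e+00 3.000e-03 6.000e-03] turn -0.02 open 0.055513320181819974
```

View pics/v4.png

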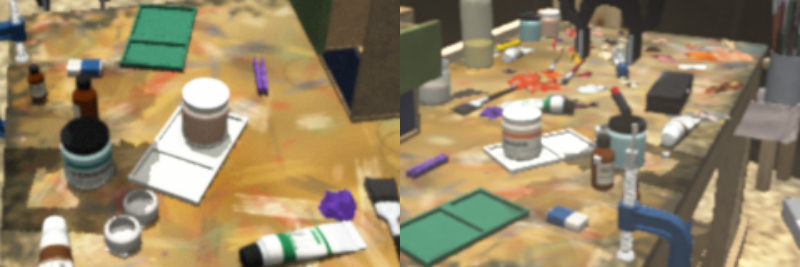

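{"name": "drive_tool", "arguments": {"commands": "-0.3 0.6 0 0 0; -0.3 1.3 0 0 0; -0.3 2 0 0 0; -0.3 2.6 0 0 0; -0.3 3.1 0 0 0; -0.3 3.5 0 0 0; -0.3 3.75 0 0 0; -0.3 3.8 0 0 0"}}

```text
t: 10.43
tool_pos: [0.3876, -0.1596, 0.0163]
tool_rot: [1.487, 1.006, -1.49]
contact_force: [0.5, 0.5, -0.5]
opening: 0.0555
```

{"name": "drive_tool", "arguments": {"commands": "0 0 0 0 0; 0.2 0 0 0 0; 0.4 0 0 0 0; 0.6 0 0 0 0; 0.8 0 0 0 0; 0.8 0 0 0 0; 0.8 0 0 0 0; 0.8 0 0 0 0", "newtons": 25}}

```text
t: 11.1
tool_pos: [0.3897, -0.1607, 0.0197]
tool_rot: [1.488, 0.999, -1.486]
contact_force: [0.5, 0.7, 6.5]
opening: 0.0297
```

```bash
python3 rel.py .389 -.1607 .018 -22
```

```text
t 11.1 pos [ 0.3897 -0.1607  0.0197] jaw yaw -22.1 q6 -0.18 units [ 0.042 -0.017  0.006] turn -0.02 open 0.02974432748213234
```

{"name": "drive_tool", "arguments": {"commands": "0.8 -0.4 0 0 0; 0.8 -0.9 0 0 0; 0.8 -1.5 0 0 0; 0.8 -2.1 0 0 0; 0.8 -2.6 0 0 0; 0.8 -3 0 0 0; 0.8 -3 0 0 0; 0.8 -3 0 0 0"}}

```text
t: 11.77
tool_pos: [0.3889, -0.1602, 0.1386]
tool_rot: [1.488, 1.0, -1.487]
contact_force: [-0.2, 0.2, -0.9]
opening: 0.03
```

```bash
python3 rel.py .4385 -.296 .150 -22
```

```text
t 11.7667 pos [ 0.3889 -0.1602  0.1386] jaw yaw -22.1 q6 -0.18 units [-0.281  2.427  2.678] turn -0.02 open 0.030042496412750832
```

{"name": "drive_tool", "arguments": {"commands": "0.8 0 0.4 0.4 0; 0.8 0 0.9 1 0; 0.8 0 1.4 1.6 0; 0.8 0 1.9 2.1 0; 0.8 0 2.3 2.5 0; 0.8 0 2.42 2.68 0; 0.8 0 2.42 2.68 0; 0.8 0 2.42 2.68 0"}}

```text
t: 12.43
tool_pos: [0.437, -0.2948, 0.1366]
tool_rot: [1.488, 1.005, -1.489]
contact_force: [-0.0, 0.6, -1.8]
opening: 0.0299
```

```bash
python3 rel.py .4385 -.296 .0227 -22; python3 - <<'E'
from h import *
for n in("scene","side"): snap(n,n+"5")
a=[cv2.resize(load(t)[0][y:y+160,x:x+240],(400,267)) for t,x,y in(("scene5",220,150),("side5",220,130))]
cv2.imwrite("pics/v5.png",np.hstack(a))
E
python3 rel.py .4385 -.296 .0227 -22
```

```text
t 12.4333 pos [ 0.437  -0.2948  0.1366] jaw yaw -22.1 q6 -0.35 units [2.848 0.056 0.019] turn -0.03 open 0.02990000197584423
t 12.5333 pos [ 0.4373 -0.2944  0.1374] jaw yaw -22.1 q6 -0.35 units [2.868 0.049 0.029] turn -0.01 open 0.029570410226747536
```

View pics/v5.png

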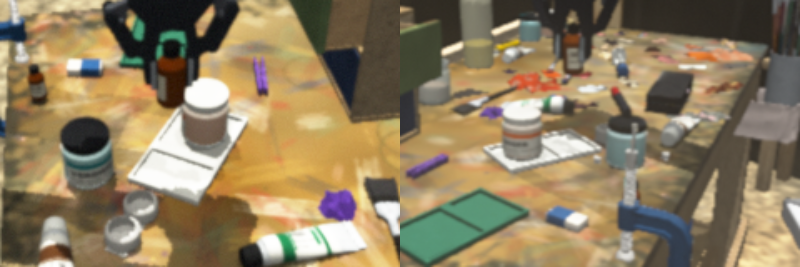

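{"name": "drive_tool", "arguments": {"commands": "0.8 0.5 0.05 0.03 0; 0.8 1.1 0.05 0.03 0; 0.8 1.7 0.05 0.03 0; 0.8 2.2 0.05 0.03 0; 0.8 2.5 0.05 0.03 0; 0.8 2.65 0.05 0.03 0; 0.8 2.75 0.05 0.03 0; 0.8 2.75 0.05 0.03 0"}}

```text
t: 13.2
tool_pos: [0.4396, -0.2975, 0.0286]
tool_rot: [1.487, 1.001, -1.487]
contact_force: [0.2, -0.1, -0.2]
opening: 0.03
```

{"name": "drive_tool", "arguments": {"commands": "0.8 0 0 0 0; 0.8 0.04 0 0 0; 0.8 0.08 0 0 0; 0.8 0.08 0 0 0"}}

```text
t: 13.53
tool_pos: [0.4397, -0.298, 0.0258]
tool_rot: [1.488, 1.0, -1.487]
contact_force: [0.2, 0.1, -0.4]
opening: 0.0299
```

{"name": "drive_tool", "arguments": {"commands": "0.8 0.04 0 0 0; 0.8 0.08 0 0 0; 0.8 0.08 0 0 0"}}

```text
t: 13.78
tool_pos: [0.4397, -0.298, 0.0227]
tool_rot: [1.487, 1.001, -1.487]
contact_force: [-0.8, 1.1, 4.5]
opening: 0.0296
```

{"name": "drive_tool", "arguments": {"commands": "0.8 0.04 0 0 0; 0.8 0.04 0 0 0"}}

```text
t: 13.95
tool_pos: [0.4398, -0.2981, 0.0226]
tool_rot: [1.487, 1.002, -1.488]
contact_force: [-4.9, 4.6, 13.1]
opening: 0.0296
```

Contact is confirmed. I'll back off a little, open slowly and lift.

{"name": "drive_tool", "arguments": {"commands": "0.8 -0.06 0 0 0; 0.8 -0.06 0 0 0; 0.3 -0.06 0 0 0; 0.2 -0.06 0 0 0; 0 -0.06 0 0 0; -0.2 -0.06 0 0 0; -0.3 -0.06 0 0 0; -0.3 -0.06 0 0 0"}}

```text
t: 14.62
tool_pos: [0.4394, -0.2977, 0.0227]
tool_rot: [1.487, 1.002, -1.488]
contact_force: [0.1, -0.2, -0.5]
opening: 0.0556
```

{"name": "drive_tool", "arguments": {"commands": "-0.3 -0.3 0 0 0; -0.3 -0.8 0 0 0; -0.3 -1.4 0 0 0; -0.3 -2 0 0 0; -0.3 -2.6 0 0 0; -0.3 -3.2 0 0 0; -0.3 -3.6 0 0 0; -0.3 -3.6 0 0 0"}}

```text
t: 15.28
tool_pos: [0.4416, -0.2996, 0.1728]
tool_rot: [1.487, 0.992, -1.483]
contact_force: [1.0, -0.2, 1.1]
opening: 0.0553
```

```bash
python3 rel.py .355 -.244 .150 -10
```

```text
t 15.2833 pos [ 0.4416 -0.2996  0.1728] jaw yaw -22.1 q6 -0.35 units [ 0.547 -2.534 -0.475] turn -2.42 open 0.05526263278654917
```

{"name": "drive_tool", "arguments": {"commands": "-0.6 0 -0.4 -0.1 -0.5; -0.8 0 -0.9 -0.2 -1; -1 0 -1.5 -0.3 -1.5; -1 0 -2 -0.4 -2; -1 0 -2.4 -0.45 -2.4; -1 0 -2.54 -0.48 -2.4; -1 0 -2.54 -0.48 -2.4; -1 0 -2.54 -0.48 -2.4"}}

```text
t: 15.95
tool_pos: [0.3528, -0.2419, 0.1668]
tool_rot: [1.339, 1.12, -1.338]
contact_force: [0.2, 0.3, -0.1]
opening: 0.0852
```

```bash
python3 - <<'E'
from meas import *
snap("scene","scene6");snap("side","side6");snap("wrist","wrist6")
tags=("scene6","side6","wrist6")
for nm,lo,hi in (("jar",[.45,-.31,.058],[.56,-.19,.078]),("bot",[.40,-.34,.06],[.47,-.26,.085]),("teal",[.31,-.29,.058],[.40,-.2,.078])):
  for t,p in zip(tags,box(lo,hi,tags)):
    if len(p)>15: print(nm,t,len(p),cv2.minEnclosingCircle((p[:,:2]*1000).astype(np.float32)),np.percentile(p[:,2],98))
a=[cv2.resize(load(t)[0][y:y+160,x:x+240],(400,267)) for t,x,y in(("scene6",220,150),("side6",220,130))]
cv2.imwrite("pics/v6.png",np.hstack(a))
E
python3 rel.py .355 -.244 .023 -10
```

```text
jar scene6 487 ((507.06365966796875, -253.15187072753906), 28.274566650390625) 0.07067451976358893
jar side6 230 ((506.0818176269531, -253.19532775878906), 29.634973526000977) 0.070297685080687
jar wrist6 4983 ((505.14971923828125, -252.1978302001953), 27.746307373046875) 0.07063227491252876
bot scene6 127 ((439.5591735839844, -299.6755065917969), 11.20736312866211) 0.07778436964686751
bot side6 58 ((439.59344482421875, -296.1865234375), 9.188164710998535) 0.07753843478531387
bot wrist6 707 ((437.7013854980469, -297.67864990234375), 10.070744514465332) 0.07771287882293222
teal scene6 532 ((354.91302490234375, -244.3668212890625), 28.02484703063965) 0.06740094543007573
teal side6 201 ((355.1038513183594, -244.99742126464844), 29.007883071899414) 0.06743947939864553
teal wrist6 4218 ((353.87103271484375, -243.78285217285156), 27.46380043029785) 0.06768907943112429
t 16.1 pos [ 0.3531 -0.2421  0.167 ] jaw yaw -10.1 q6 -0.6 units [3.599 0.055 0.038] turn -0.02 open 0.08573110039331476
```

View pics/v6.png

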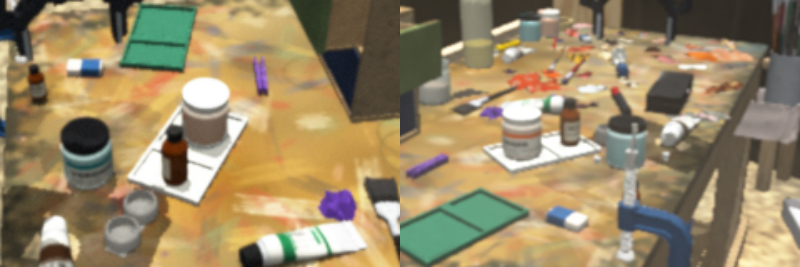

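{"name": "drive_tool", "arguments": {"commands": "-1 0.5 0.04 0.04 0; -1 1.1 0.04 0.04 0; -1 1.7 0.04 0.04 0; -1 2.3 0.04 0.04 0; -1 2.8 0.04 0.04 0; -1 3.2 0.04 0.04 0; -1 3.5 0.04 0.04 0; -1 3.6 0.04 0.04 0"}}

```text
t: 16.77
tool_pos: [0.353, -0.2426, 0.0205]
tool_rot: [1.339, 1.125, -1.339]
contact_force: [-0.3, 0.0, -0.4]
opening: 0.0856
```

{"name": "drive_tool", "arguments": {"commands": "-0.3 0 0 0 0; 0 0 0 0 0; 0.3 0 0 0 0; 0.6 0 0 0 0; 0.6 0 0 0 0; 0.6 0 0 0 0; 0.6 0 0 0 0; 0.6 0 0 0 0", "newtons": 35}}

```text
t: 17.43
tool_pos: [0.3547, -0.2443, 0.0241]
tool_rot: [1.338, 1.118, -1.337]
contact_force: [0.2, -0.7, 4.9]
opening: 0.0565
```

```bash
python3 rel.py .5765 -.0133 .023 0
```

```text
t 17.4333 pos [ 0.3547 -0.2443  0.0241] jaw yaw -10.1 q6 -0.6 units [ 0.026  4.446 -6.66 ] turn -2.02 open 0.056479403407181814
```

{"name": "drive_tool", "arguments": {"commands": "0.6 -0.4 0 0 0; 0.6 -0.9 0 0 0; 0.6 -1.5 0 0 0; 0.6 -2.1 0 0 0; 0.6 -2.6 0 0 0; 0.6 -3 0 0 0; 0.6 -3 0 0 0; 0.6 -3 0 0 0"}}

```text
t: 18.1
tool_pos: [0.3539, -0.2435, 0.1427]
tool_rot: [1.338, 1.12, -1.338]
contact_force: [-0.4, -0.2, -2.1]
opening: 0.0561
```

{"name": "drive_tool", "arguments": {"commands": "0.6 0 0.3 -0.4 0; 0.6 0 0.7 -1.1 0; 0.6 0 1.2 -1.8 0; 0.6 0 1.7 -2.6 0; 0.6 0 2.2 -3.3 0; 0.6 0 2.6 -3.9 0; 0.6 0 2.8 -4.3 0; 0.6 0 2.8 -4.3 0"}}

```text
t: 18.77
tool_pos: [0.4944, -0.0909, 0.14]
tool_rot: [1.335, 1.127, -1.337]
contact_force: [0.3, -1.5, -2.5]
opening: 0.0564
```

```bash
python3 rel.py .5765 -.0133 .15 -10
```

```text
t 18.7667 pos [ 0.4944 -0.0909  0.14  ] jaw yaw -9.9 q6 -0.16 units [-0.251  1.689 -2.264] turn 0.02 open 0.05636540542594613
```

{"name": "drive_tool", "arguments": {"commands": "0.6 0 0.4 -0.5 0; 0.6 0 0.8 -1.1 0; 0.6 0 1.2 -1.7 0; 0.6 0 1.5 -2.1 0; 0.6 0 1.6 -2.26 0; 0.6 0 1.6 -2.26 0; 0.6 0 1.6 -2.26 0; 0.6 0 1.6 -2.26 0"}}

```text
t: 19.43
tool_pos: [0.5719, -0.017, 0.1419]
tool_rot: [1.337, 1.121, -1.34]
contact_force: [-0.4, -0.3, -1.3]
opening: 0.0566
```

```bash
python3 - <<'E'
from h import *
for n in("scene","side","wrist"): snap(n,n+"7")
a=[cv2.resize(load(t)[0][y:y+160,x:x+240],(400,267)) for t,x,y in(("scene7",220,80),("side7",130,150))]
cv2.imwrite("pics/v7.png",np.hstack(a))
E
python3 rel.py .5765 -.0133 .0271 -10
```

```text
t 19.5833 pos [ 0.5725 -0.017   0.1427] jaw yaw -10.2 q6 0.02 units [ 2.891  0.084 -0.109] turn -0.04 open 0.05678701260069383
```

View pics/v7.png

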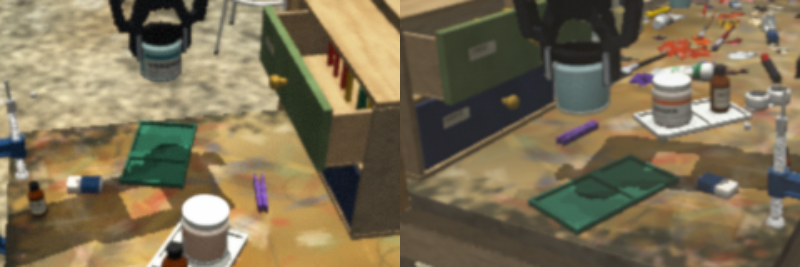

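View pics/wrist7.png

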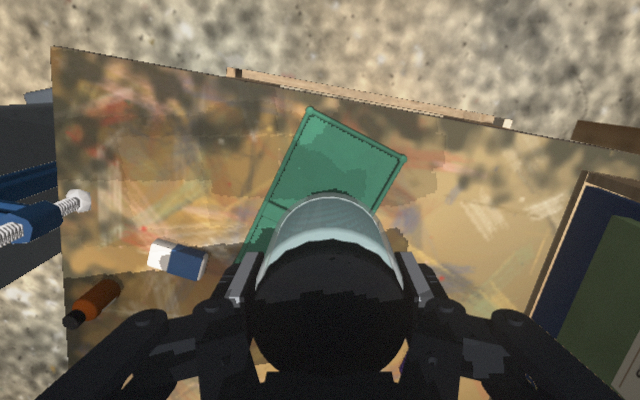

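```bash
python3 - <<'E'
from h import *
im,d,K,T=load("wrist7")
print(ray(309,107,K,T,.009),ray(405,157,K,T,.009))
hsv=cv2.cvtColor(im,cv2.COLOR_BGR2HSV);p=cloud(d,K,T)
s=(d>0)&(np.hypot(p[...,0]-.43,p[...,1]+.06)<.033)&(p[...,2]>.009)&(p[...,2]<.022);q=p[s]
print(s.sum(),cv2.minAreaRect((q[:,:2]*1000).astype(np.float32)))
E
```

```text
[0.56830329 0.04693249 0.009     ] [ 0.63615505 -0.0045355   0.009     ]
1475 ((429.5196533203125, -59.88014602661133), (25.70843505859375, 47.8021125793457), 61.26435089111328)
```

{"name": "drive_tool", "arguments": {"commands": "0.6 0.4 0.08 -0.11 0; 0.6 1 0.08 -0.11 0; 0.6 1.6 0.08 -0.11 0; 0.6 2.1 0.08 -0.11 0; 0.6 2.4 0.08 -0.11 0; 0.6 2.6 0.08 -0.11 0; 0.6 2.7 0.08 -0.11 0; 0.6 2.7 0.08 -0.11 0"}}

```text
t: 20.25
tool_pos: [0.577, -0.0126, 0.0347]
tool_rot: [1.338, 1.121, -1.338]
contact_force: [0.2, 0.1, -1.3]
opening: 0.0563
```

{"name": "drive_tool", "arguments": {"commands": "0.6 0 0 0 0; 0.6 0 0 0 0"}}

```text
t: 20.42
tool_pos: [0.5783, -0.0126, 0.0365]
tool_rot: [1.339, 1.118, -1.336]
contact_force: [-0.1, 0.2, -2.0]
opening: 0.0561
```

Tray and eraser positions agree with the earlier measurements. Lowering to contact at about 0.027.

{"name": "drive_tool", "arguments": {"commands": "0.6 0.06 -0.03 0 0; 0.6 0.12 -0.03 0 0; 0.6 0.17 -0.03 0 0; 0.6 0.2 -0.03 0 0; 0.6 0.2 -0.03 0 0"}}

```text
t: 20.83
tool_pos: [0.5759, -0.0121, 0.0272]
tool_rot: [1.338, 1.121, -1.338]
contact_force: [-1.0, -0.1, 1.0]
opening: 0.0564
```

{"name": "drive_tool", "arguments": {"commands": "0.6 0.03 0 0 0; 0.6 0.06 0 0 0; 0.6 0.06 0 0 0"}}

```text
t: 21.08
tool_pos: [0.576, -0.0121, 0.0271]
tool_rot: [1.337, 1.122, -1.339]
contact_force: [-9.3, 0.6, 15.9]
opening: 0.0563
```

{"name": "drive_tool", "arguments": {"commands": "0.6 -0.06 0 0 0; 0.6 -0.06 0 0 0; 0.2 -0.06 0 0 0; 0 -0.06 0 0 0; -0.4 -0.06 0 0 0; -0.7 -0.06 0 0 0; -0.7 -0.06 0 0 0; -0.7 -0.06 0 0 0"}}

```text
t: 21.75
tool_pos: [0.5758, -0.0121, 0.0267]
tool_rot: [1.338, 1.121, -1.338]
contact_force: [-1.1, 0.2, -0.1]
opening: 0.0727
```

{"name": "drive_tool", "arguments": {"commands": "-0.7 -0.3 0 0 0; -0.7 -0.8 0 0 0; -0.7 -1.4 0 0 0; -0.7 -2.2 0 0 0; -0.7 -3 0 0 0; -0.7 -3.6 0 0 0; -0.7 -3.8 0 0 0; -0.7 -3.8 0 0 0"}}

```text
t: 22.42
tool_pos: [0.5778, -0.0124, 0.1828]
tool_rot: [1.341, 1.115, -1.333]
contact_force: [-0.0, -0.1, 0.6]
opening: 0.0724
```

```bash
python3 rel.py .4295 -.0597 .17 -119
```

```text
t 22.4167 pos [ 0.5778 -0.0124  0.1828] jaw yaw -10.1 q6 0.03 units [ 0.297 -3.444  1.814] turn 21.78 open 0.07240960691893984
```

{"name": "drive_tool", "arguments": {"commands": "-0.5 0 -0.4 0.2 1.4; -0.3 0 -1 0.5 2.8; -0.1 0 -1.6 0.8 4.2; -0.1 0 -2.2 1.1 5.6; -0.1 0 -2.8 1.5 7; -0.1 0 -3.2 1.7 8.4; -0.1 0 -3.4 1.8 9.8; -0.1 0 -3.4 1.8 11"}}

```text
t: 23.08
tool_pos: [0.4266, -0.0592, 0.1761]
tool_rot: [1.982, 0.433, -1.99]
contact_force: [0.1, -0.3, 0.5]
opening: 0.047
```

{"name": "drive_tool", "arguments": {"commands": "-0.1 0 0 0 1.4; -0.1 0 0 0 2.8; -0.1 0 0 0 4.2; -0.1 0 0 0 5.6; -0.1 0 0 0 7; -0.1 0 0 0 8.4; -0.1 0 0 0 9.8; -0.1 0 0 0 10.8"}}

```text
t: 23.75
tool_pos: [0.4281, -0.0587, 0.1763]
tool_rot: [-1.929, 0.507, 1.937]
contact_force: [0.0, -0.4, 0.6]
opening: 0.0468
```

{"name": "drive_tool", "arguments": {"commands": "-0.1 0 0 0 0; -0.1 0 0 0 0; -0.1 0 0 0 0"}}

```text
t: 24.0
tool_pos: [0.4288, -0.059, 0.1776]
tool_rot: [-1.935, 0.501, 1.94]
contact_force: [0.1, 0.1, -0.6]
opening: 0.0468
```

```bash
python3 - <<'E'
from meas import *
snap("scene","scene8");snap("side","side8");snap("wrist","wrist8")
tags=("scene8","side8","wrist8")
for nm,lo,hi in (("teal",[.53,-.06,.058],[.63,.04,.08]),("eraser",[.39,-.1,.009],[.46,-.02,.022])):
  for t,p in zip(tags,box(lo,hi,tags)):
    if nm=="eraser": p=p[np.hypot(p[:,0]-.43,p[:,1]+.06)<.033]
    if len(p)>15: print(nm,t,len(p),cv2.minEnclosingCircle((p[:,:2]*1000).astype(np.float32)),cv2.minAreaRect((p[:,:2]*1000).astype(np.float32)),np.percentile(p[:,2],98))
a=[cv2.resize(load(t)[0][y:y+160,x:x+240],(400,267)) for t,x,y in(("scene8",220,110),("side8",180,170))]
cv2.imwrite("pics/v8.png",np.hstack(a))
E
python3 rel.py .4295 -.0597 .005 -119
```

```text
teal scene8 293 ((577.7597045898438, -11.271951675415039), 29.763944625854492) ((577.3875732421875, -13.059240341186523), (55.097679138183594, 54.890811920166016), 5.389372825622559) 0.07099321144269008
teal side8 465 ((577.2022705078125, -11.555601119995117), 28.400861740112305) ((576.7130126953125, -11.266685485839844), (52.92662811279297, 53.59019088745117), 84.08154296875) 0.0702642050527476
teal wrist8 5962 ((576.1322631835938, -12.354924201965332), 27.691085815429688) ((574.9601440429688, -11.882610321044922), (54.738372802734375, 51.442543029785156), 60.67265319824219) 0.07081113010520862
eraser scene8 152 ((430.03338623046875, -61.253177642822266), 23.956693649291992) ((430.8197326660156, -60.38166427612305), (27.507978439331055, 45.48682403564453), 59.74721145629883) 0.015487143457197273
eraser side8 192 ((429.39849853515625, -59.66550064086914), 25.102005004882812) ((429.48419189453125, -59.49079895019531), (26.493440628051758, 47.942771911621094), 62.858177185058594) 0.015092167409993928
eraser wrist8 1383 ((429.6932067871094, -60.71986770629883), 25.22796630859375) ((429.9476623535156, -60.543487548828125), (24.534587860107422, 47.416770935058594), 60.69606399536133) 0.015262155684282963
t 24.15 pos [ 0.4292 -0.0591  0.1785] jaw yaw -119.1 q6 1.77 units [ 4.338  0.009 -0.016] turn -0.01 open 0.046774122279125877
```

View pics/v8.png

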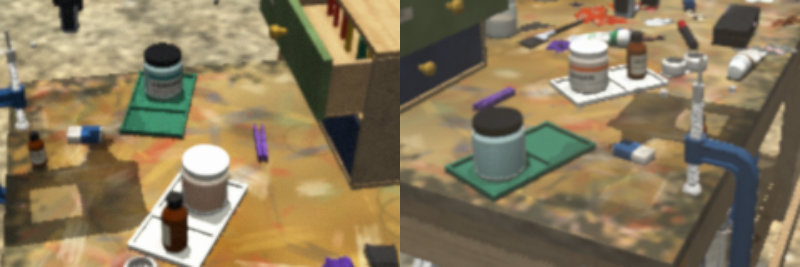

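View pics/wrist8.png

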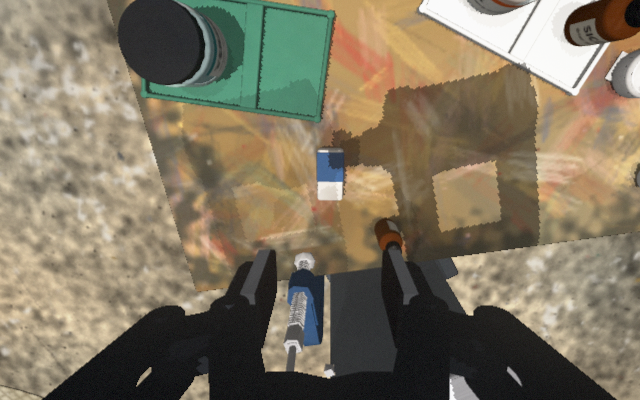

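{"name": "drive_tool", "arguments": {"commands": "-0.1 0.6 0 0 0; -0.1 1.3 0 0 0; -0.1 2 0 0 0; -0.1 2.7 0 0 0; -0.1 3.3 0 0 0; -0.1 3.7 0 0 0; -0.1 4 0 0 0; -0.1 4.1 0 0 0"}}

```text
t: 24.82
tool_pos: [0.4276, -0.0586, 0.0126]
tool_rot: [-1.932, 0.502, 1.941]
contact_force: [-0.4, -0.4, 0.2]
opening: 0.0469
```

{"name": "drive_tool", "arguments": {"commands": "-0.1 0.05 0 0 0; -0.1 0.1 0 0 0; -0.1 0.1 0 0 0"}}

```text
t: 25.07
tool_pos: [0.43, -0.0593, 0.0116]
tool_rot: [-1.938, 0.503, 1.935]
contact_force: [-0.2, -0.9, -0.1]
opening: 0.047
```

```bash
python3 rel.py .4295 -.060 .005 -119; python3 - <<'E'
from h import *
im,*_=snap("side","side9")
cv2.imwrite("pics/v9.png",cv2.resize(im[180:320,260:420],(800,600)))
E
```

```text
t 25.0667 pos [ 0.43   -0.0593  0.0116] jaw yaw -119.1 q6 1.77 units [0.165 0.021 0.004] turn -0.02 open 0.047023580316013926
```

View pics/v9.png

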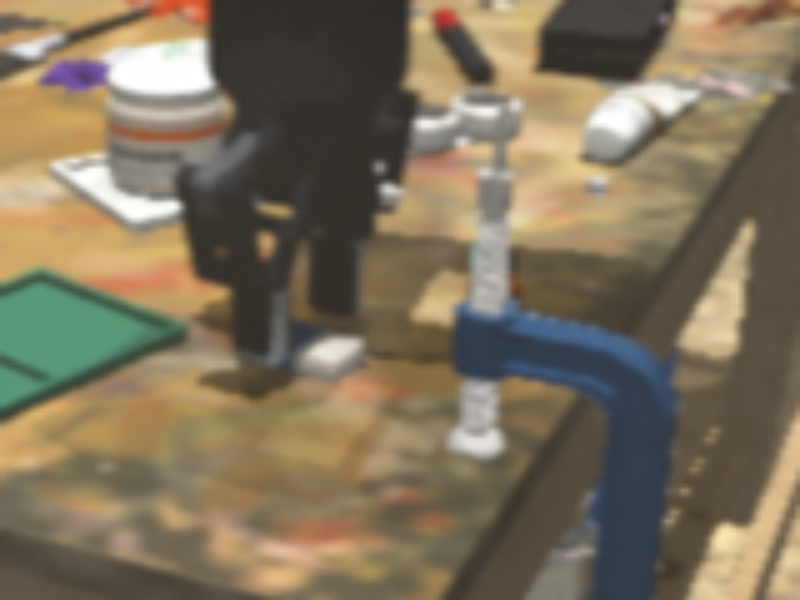

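{"name": "drive_tool", "arguments": {"commands": "-0.1 0.07 0 0 0; -0.1 0.14 0 0 0; -0.1 0.19 0 0 0; -0.1 0.19 0 0 0"}}

```text
t: 25.45
tool_pos: [0.4291, -0.0591, 0.0029]
tool_rot: [-1.936, 0.503, 1.937]
contact_force: [-0.5, 0.9, 0.7]
opening: 0.047
```

{"name": "drive_tool", "arguments": {"commands": "0.1 0 0 0 0; 0.3 0 0 0 0; 0.5 0 0 0 0; 0.7 0 0 0 0; 0.8 0 0 0 0; 0.8 0 0 0 0; 0.8 0 0 0 0; 0.8 0 0 0 0", "newtons": 25}}

```text
t: 26.12
tool_pos: [0.4296, -0.0592, 0.0035]
tool_rot: [-1.937, 0.503, 1.936]
contact_force: [0.4, 0.2, 1.0]
opening: 0.0233
```

{"name": "drive_tool", "arguments": {"commands": "0.8 -0.3 0 0 0; 0.8 -0.8 0 0 0; 0.8 -1.4 0 0 0; 0.8 -2 0 0 0; 0.8 -2.5 0 0 0; 0.8 -2.8 0 0 0; 0.8 -2.8 0 0 0; 0.8 -2.8 0 0 0"}}

```text
t: 26.78
tool_pos: [0.4296, -0.0592, 0.1155]
tool_rot: [-1.938, 0.503, 1.935]
contact_force: [0.3, -0.1, 0.1]
opening: 0.0232
```

```bash
python3 rel.py .5282 -.077 .115 -127.2; python3 - <<'E'
from h import *
im,*_=snap("side","side10");im2,*_=snap("scene","scene10")
cv2.imwrite("pics/v10.png",np.hstack([cv2.resize(im[140:300,220:460],(400,267)),cv2.resize(im2[90:250,180:420],(400,267))]))
E
```

```text
t 26.7833 pos [ 0.4296 -0.0592  0.1155] jaw yaw -119.1 q6 1.77 units [ 0.015 -0.811 -2.37 ] turn 1.62 open 0.023194387549036605
```

View pics/v10.png

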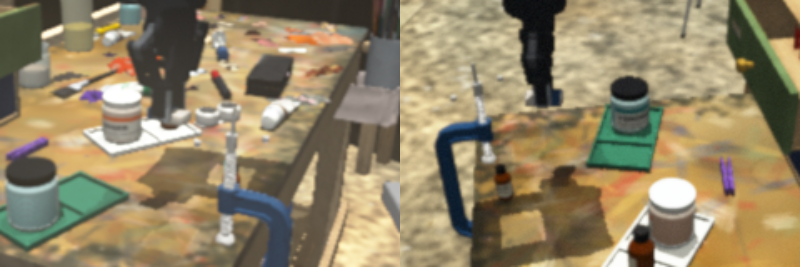

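```bash
python3 - <<'E'
from h import *
u=np.array([np.cos(np.radians(60.9)),np.sin(np.radians(60.9))]);w=np.array([u[1],-u[0]])
for t in("side10","scene10"):
    im,d,K,T=load(t);p=cloud(d,K,T);hsv=cv2.cvtColor(im,cv2.COLOR_BGR2HSV)
    r=p[...,:2]-np.array([.4296,-.0592]);a=r@u;b=r@w
    s=(d>0)&(abs(a)<.05)&(abs(b)<.04)&(p[...,2]>.08)&(p[...,2]<.16)
    dark=s&(hsv[...,2]<75); er=s&(hsv[...,2]>=85)
    print(t,"dark",dark.sum(),np.sort(p[...,2][dark])[:12].round(4),"eraser",er.sum(),np.percentile(p[...,2][er],[1,5,50,95]).round(4) if er.sum() else "", "b range",b[er].min().round(3),b[er].max().round(3),"a",a[er].min().round(3),a[er].max().round(3))
    v,uu=np.where(s); c=im[v.min():v.max()+15,uu.min()-5:uu.max()+5]; cv2.imwrite(f"pics/z_{t}.png",cv2.resize(c,(400,400)))
a=np.hstack([cv2.imread(f"pics/z_{t}.png") for t in("side10","scene10")]);cv2.imwrite("pics/z.png",a)
E
```

```text
side10 dark 257 [0.1188 0.1239 0.1246 0.1252 0.1252 0.1257 0.1258 0.1259 0.126  0.1261
 0.1261 0.1265] eraser 251 [0.1134 0.1148 0.1245 0.15  ] b range -0.023 0.025 a -0.027 0.026
scene10 dark 193 [0.115  0.1154 0.1156 0.1157 0.1157 0.116  0.116  0.1166 0.1167 0.1168
 0.1168 0.117 ] eraser 97 [0.1128 0.113  0.1223 0.1453] b range -0.022 0.025 a -0.019 0.021
```

View pics/z.png

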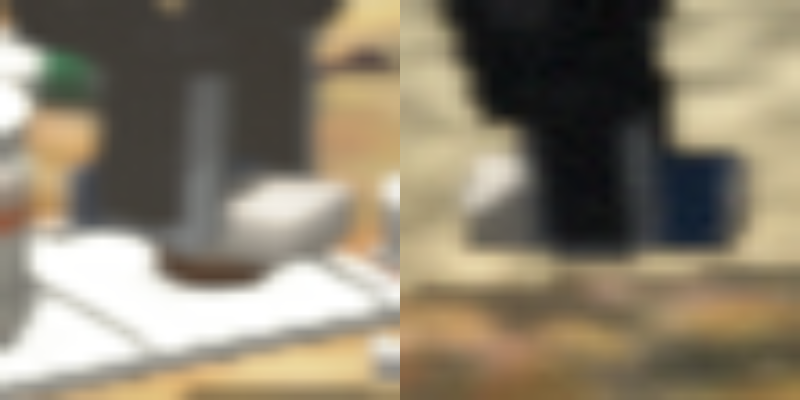

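{"name": "drive_tool", "arguments": {"commands": "0.8 0 -0.15 -0.4 0.4; 0.8 0 -0.35 -1 0.8; 0.8 0 -0.55 -1.6 1.2; 0.8 0 -0.7 -2.1 1.6; 0.8 0 -0.81 -2.37 1.6; 0.8 0 -0.81 -2.37 1.6; 0.8 0 -0.81 -2.37 1.6; 0.8 0 -0.81 -2.37 1.6"}}

```text
t: 27.55
tool_pos: [0.5266, -0.0766, 0.1138]
tool_rot: [-1.846, 0.621, 1.852]
contact_force: [0.2, -0.1, -1.7]
opening: 0.0232
```

```bash
python3 - <<'E'
from h import *
snap("scene","scene11");snap("wrist","wrist11");im,d,K,T=load("wrist11")
im2=load("scene11")[0]; cv2.imwrite("pics/v11.png",np.hstack([cv2.resize(im,(480,300)),cv2.resize(im2[90:250,220:390],(319,300))]))
E
python3 rel.py .5282 -.077 .0095 -127.2
```

```text
t 27.65 pos [ 0.5268 -0.0767  0.1145] jaw yaw -127.1 q6 1.93 units [ 2.625 -0.016 -0.036] turn 0.02 open 0.023393659355063115
```

View pics/v11.png

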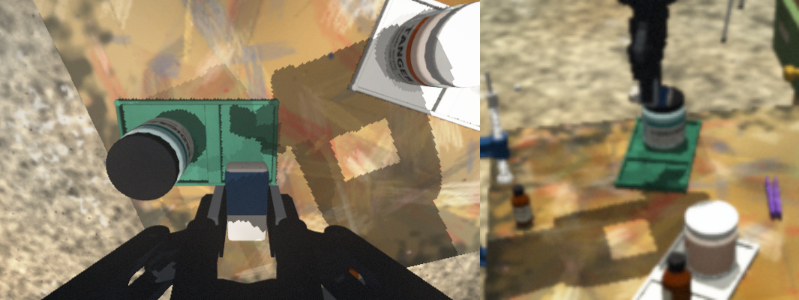

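```bash
python3 - <<'E'
from h import *
im,d,K,T=load("wrist11")
print(ray(371,131,K,T,.009),ray(368,246,K,T,.009),"expect .545,-.127 ; .476,-.074")
p=cloud(d,K,T);print("divider/narrow row 150:",[(c,p[150,c].round(3).tolist()) for c in range(284,376,6)])
E
```

```text
[ 0.54654323 -0.12901878  0.009     ] [ 0.47556853 -0.07645014  0.009     ] expect .545,-.127 ; .476,-.074
divider/narrow row 150: [(284, [0.573, -0.072, 0.01]), (290, [0.57, -0.075, 0.008]), (296, [0.567, -0.078, 0.004]), (302, [0.565, -0.081, 0.004]), (308, [0.562, -0.085, 0.003]), (314, [0.559, -0.088, 0.004]), (320, [0.588, -0.123, 0.257]), (326, [0.554, -0.095, 0.003]), (332, [0.552, -0.099, 0.004]), (338, [0.549, -0.102, 0.004]), (344, [0.546, -0.106, 0.003]), (350, [0.544, -0.109, 0.004]), (356, [0.541, -0.113, 0.005]), (362, [0.538, -0.116, 0.004]), (368, [0.537, -0.12, 0.009]), (374, [0.533, -0.123, 0.001])]
```

{"name": "drive_tool", "arguments": {"commands": "0.8 0.4 -0.02 -0.04 0; 0.8 0.9 -0.02 -0.04 0; 0.8 1.4 -0.02 -0.04 0; 0.8 1.8 -0.02 -0.04 0; 0.8 2.1 -0.02 -0.04 0; 0.8 2.2 -0.02 -0.04 0; 0.8 2.2 -0.02 -0.04 0; 0.8 2.2 -0.02 -0.04 0"}}

```text
t: 28.32
tool_pos: [0.5301, -0.0774, 0.028]
tool_rot: [-1.85, 0.621, 1.848]
contact_force: [-0.3, -0.7, -0.0]
opening: 0.0231
```

```bash
python3 rel.py .5282 -.077 .0095 -127.2; python3 - <<'E'
from h import *
snap("side","side12");snap("scene","scene12")
im=load("side12")[0];im2=load("scene12")[0]; cv2.imwrite("pics/v12.png",np.hstack([cv2.resize(im[220:300,200:320],(450,300)),cv2.resize(im2[130:210,280:372],(345,300))]))
E
```

```text
t 28.3167 pos [ 0.5301 -0.0774  0.028 ] jaw yaw -127.1 q6 1.93 units [0.462 0.02  0.044] turn 0.02 open 0.023051429981663808
```

View pics/v12.png

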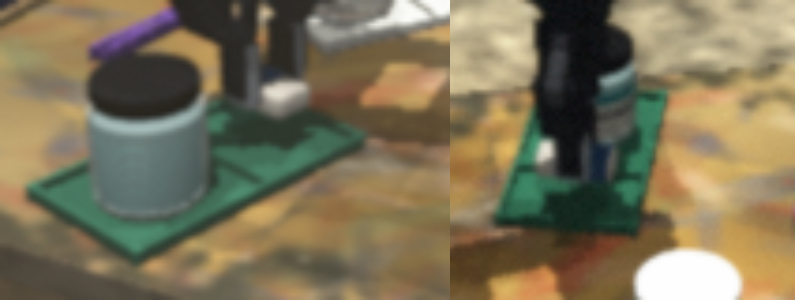

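{"name": "drive_tool", "arguments": {"commands": "0.8 0.1 0.02 0.04 0; 0.8 0.2 0.02 0.04 0; 0.8 0.3 0.02 0.04 0; 0.8 0.4 0.02 0.04 0; 0.8 0.46 0.02 0.04 0; 0.8 0.46 0.02 0.04 0"}}

```text
t: 28.92
tool_pos: [0.5273, -0.0768, 0.0079]
tool_rot: [-1.847, 0.621, 1.851]
contact_force: [-0.3, -0.0, -0.1]
opening: 0.0234
```

```bash
python3 rel.py .5282 -.077 .0095 -127.2
```

```text
t 28.9167 pos [ 0.5273 -0.0768  0.0079] jaw yaw -127.1 q6 1.93 units [-0.04  -0.009 -0.022] turn 0.02 open 0.023366103201528446
```

{"name": "drive_tool", "arguments": {"commands": "0.4 0 0 0 0; 0.35 0 0 0 0; 0.3 0 0 0 0; 0.25 0 0 0 0; 0.25 0 0 0 0; 0.25 0 0 0 0"}}

```text
t: 29.42
tool_pos: [0.5281, -0.077, 0.0091]
tool_rot: [-1.849, 0.621, 1.849]
contact_force: [-0.3, 0.0, -0.2]
opening: 0.0324
```

{"name": "drive_tool", "arguments": {"commands": "0.25 -0.1 0 0 0; 0.1 -0.2 0 0 0; 0 -0.4 0 0 0; 0 -0.8 0 0 0; 0 -1.4 0 0 0; 0 -2 0 0 0; 0 -2.6 0 0 0; 0 -3.2 0 0 0"}}

```text
t: 30.08
tool_pos: [0.528, -0.077, 0.139]
tool_rot: [-1.85, 0.621, 1.848]
contact_force: [-0.3, -0.1, -0.5]
opening: 0.0429
```

{"name": "drive_tool", "arguments": {"commands": "0 -0.5 0.5 0.5 0; 0 -1 0.5 1 0; 0 -1.2 0.5 1.6 0; 0 -1.2 0.5 2.2 0; 0 -1.2 0.5 2.2 0; 0 -1.2 0.5 2.2 0"}}

```text
t: 30.58
tool_pos: [0.4456, -0.0395, 0.1858]
tool_rot: [-1.852, 0.62, 1.847]
contact_force: [-0.1, -0.5, -0.7]
opening: 0.0429
```

```bash
python3 - <<'E'
from meas import *
for n in("scene","side","wrist"): snap(n,n+"13")
tags=("scene13","side13","wrist13")
for nm,lo,hi in (("teal",[.53,-.06,.058],[.63,.04,.08]),("orange",[.45,-.31,.058],[.56,-.19,.078]),("bot",[.40,-.34,.06],[.47,-.26,.085]),("eraser",[.49,-.12,.0125],[.57,-.04,.03]),("dip",[.3,-.39,.01],[.42,-.29,.03])):
  for t,p in zip(tags,box(lo,hi,tags)):
    if nm=="eraser":p=p[np.hypot(p[:,0]-.528,p[:,1]+.077)<.032]
    if len(p)>15: print(nm,t,len(p),np.round(cv2.minEnclosingCircle((p[:,:2]*1000).astype(np.float32))[0],1),[np.round(a,1) for a in cv2.minAreaRect((p[:,:2]*1000).astype(np.float32))],np.percentile(p[:,2],[2,50,98]).round(4))
im=load("side13")[0];im2=load("scene13")[0]; cv2.imwrite("pics/v13.png",np.hstack([cv2.resize(im[190:310,180:360],(450,300)),cv2.resize(im2[130:300,220:420],(350,300))]))
o=ctrl.get_obs();print(o['t'],o['tool_pos'])
E
```

```text
teal scene13 292 [575.9 -12.1] [array([576.5, -13.6]), array([53.8, 54.2]), np.float64(8.6)] [0.0585 0.0685 0.0711]
teal side13 469 [576.6 -11.1] [array([576.4, -11. ]), array([53.1, 53.9]), np.float64(20.9)] [0.0593 0.069  0.0703]
teal wrist13 5274 [576.4 -12.5] [array([576.2, -12.8]), array([54.5, 54. ]), np.float64(2.1)] [0.0634 0.0693 0.0708]
orange scene13 486 [ 505.9 -252.8] [array([ 506.8, -252.5]), array([55. , 53.7]), np.float64(31.2)] [0.0598 0.0686 0.071 ]
orange side13 228 [ 504.6 -252.6] [array([ 506.5, -251.4]), array([52.6, 55.2]), np.float64(58.4)] [0.0594 0.0689 0.0704]
bot scene13 126 [ 439.1 -297.6] [array([ 439.7, -297.9]), array([20.4, 18.4]), np.float64(60.3)] [0.0602 0.0739 0.0779]
bot side13 56 [ 438.9 -296.2] [array([ 439.5, -295.8]), array([15.1, 16.7]), np.float64(49.9)] [0.0605 0.0714 0.0779]
eraser scene13 142 [529.4 -76.3] [array([529. , -77.7]), array([27.3, 46.7]), np.float64(50.8)] [0.0128 0.0159 0.0188]
eraser side13 168 [527.7 -76.7] [array([528. , -76.8]), array([26.6, 47.8]), np.float64(52.5)] [0.0129 0.0163 0.0181]
eraser wrist13 1699 [528.  -76.9] [array([528.1, -76.9]), array([24.3, 47.2]), np.float64(52.7)] [0.014  0.0166 0.0184]
dip scene13 458 [ 371.4 -334.1] [array([ 371.1, -335.7]), array([99.1, 37.5]), np.float64(36.3)] [0.0102 0.0182 0.0232]
dip side13 206 [ 363.  -339.2] [array([ 364.3, -340.7]), array([80.4, 41.1]), np.float64(33.3)] [0.0103 0.0178 0.0231]
dip wrist13 237 [ 393.9 -310.8] [array([ 395.3, -310.4]), array([37.1, 27.3]), np.float64(36.7)] [0.0101 0.0126 0.0172]
30.7333 [ 0.44620505 -0.04020868  0.18508555]
```

View pics/v13.png

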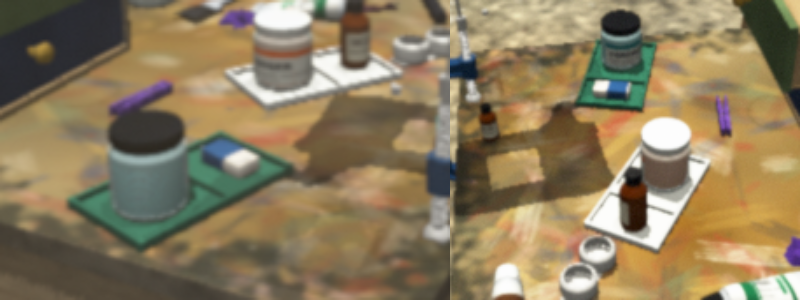

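View pics/wrist13.png

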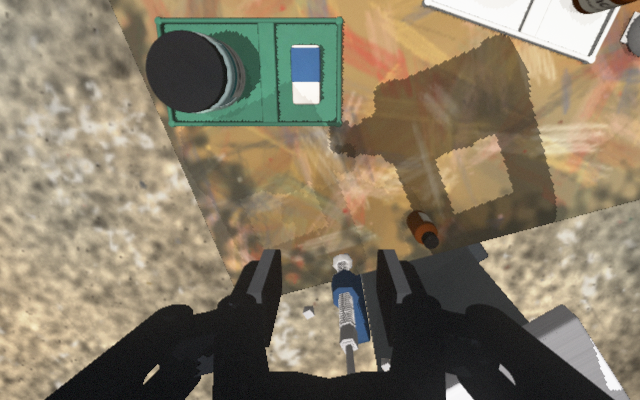

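```bash
python3 -c "
from station import ctrl
print(ctrl.finish_job())"
```

```text
the job is handed in; nothing more can be done
None
```

Both kits are made up as asked, and I handed the job in after about 31 s on the robot's clock (limit 96 s). I placed them in the order given: orange jar and then the larger brown bottle in the white tray, teal jar and then the eraser in the green tray.

**Last checks (camera depth, arm clear at 0.185 m):**

| Item | Top height seen | Top height expected | Position in its well |
|---|---|---|---|
| Orange jar | about 70.5 mm | 69 mm | about 3 mm from the centre |
| Teal jar | about 70.5 mm | 69 mm | within 1–2 mm of the centre |
| Bottle | about 78 mm | 77 mm | about 2 mm from the centre |
| Eraser | 16–18 mm | 17 mm | centred, flat, square to the tray |

- **Depth readings:** The cameras read about 1.5 mm high on the jars before I moved them too, so the heights fit standing on the tray floors. The jars and bottle look upright in the pictures.
- **Things to leave alone:** The dipper is within 1 mm of where it started. I did not go near the tube of paint; it looks unmoved in the pictures, but I did not measure it again. The smaller bottle was left alone.
- **Forces:** The highest reading after any move was about 26 N in all (23 N vertical), while setting down the orange jar.
- **What went less cleanly:** My first move call was refused because I left out a number; nothing moved. I let the eraser go about 2 mm above the tray floor to keep the fingers clear of the rim, and it settled flat.
- **Measurement disagreement:** The scene camera's first fix of the green tray was about 5 mm off the wrist camera's. I used the wrist value, and a later wrist picture agreed with it to about 2 mm.

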